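Build the stone-sieve tower

TASK

Put the stone-sieve tower together on the steel receiver pan: the blue sieve (fine holes) at the bottom, the yellow one (medium) on it, the red one (coarse) on that, and the steel lid with the black knob on top, each pushed fully home in the one below. The lid has slid down the parts chute and is caught under the lip at its low end, so slide it back up the slope until its edge is clear before lifting it out. Leave the green sieve where it is, and do not knock over the glass jar of powder.

Things in the scene. Friction and masses are not known exactly. Their poses are not given: they have to be found in the camera images.
- blue_sieve_center (a point): Blue rim: round sieve 56 mm across, 27 high, 70 g, upright. Straight rim wall 3 mm thick from 7 mm above the foot to the open top; below it a tapered spigot (44 to 34 mm wide, 7 high) that centres itself in the rim below with 3 mm play, its shoulder resting on it. Grip the upper 15 mm only: the tower below is as wide. Point: on the axis, 13.5 mm above the foot; z up. Plate with many 2 mm holes.
- yellow_sieve_center (a point): Yellow rim: round sieve 56 mm across, 27 high, 70 g, upright. Straight rim wall 3 mm thick from 7 mm above the foot to the open top; below it a tapered spigot (44 to 34 mm wide, 7 high) that centres itself in the rim below with 3 mm play, its shoulder resting on it. Grip the upper 15 mm only: the tower below is as wide. Point: on the axis, 13.5 mm above the foot; z up. Plate with 3.6 mm holes.
- red_sieve_center (a point): Red rim: round sieve 56 mm across, 27 high, 70 g, upright. Straight rim wall 3 mm thick from 7 mm above the foot to the open top; below it a tapered spigot (44 to 34 mm wide, 7 high) that centres itself in the rim below with 3 mm play, its shoulder resting on it. Grip the upper 15 mm only: the tower below is as wide. Point: on the axis, 13.5 mm above the foot; z up. Plate with seven 7 mm holes.
- green_sieve_center (a point): Green anodised spare sieve of the same size and make; not needed, stays where it is. The point is on its axis, 13.5 mm above the underside.
- lid_knob (a point): Black knob of the steel lid, 16 mm across, 22 high; point at its middle, z along its axis. Lid: disc 56 mm across, 6 thick, its top 11 mm and its shoulder (lower face) 17 mm below the point; tapered spigot below (44 to 34 mm wide, 6 high), foot 23 mm below the point; 80 g. Starts in the chute, tipped 8 degrees with its floor, low edge 9 mm under the lip.
- pan_rim (a point): Plain bright steel receiver pan, no holes, fixed to the worktop: rim 56 mm across (inside 50), foot 68 across, 22 high. Point: on the axis, level with the top of the rim. When all is seated, the points of the blue, yellow and red sieves are 6.5, 26.5 and 46.5 mm and the knob point 77 mm above this one.
- chute: Fixed aluminium chute on a grey base 136 x 71 mm; origin under the middle of the base. Its x axis points up the slope (8 degrees, high end away from the robot), y across. Side rails are level with the lid disc; high end open. A lip 3 mm above the disc covers the lowest 14 mm of the chute: the lid lifts out once slid 15 to 40 mm up; friction holds it where it is left.
- jar_center (a point): Glass jar of pale orange powder with a gold lid, 45 mm across and 53 mm high, standing loose. The point is on its axis, 26 mm above the underside; not needed. (Overhead, keep the arm clear of the fixed lamp pole at y 0.36 to 0.41, z 0.46 to 0.50 m, running back from x = 0.23, and of the shelf board from x = 0.66 back at z = 0.49 m.)

How it is judged (in metres and radians):
On the way, in this order (a step that is already met when the one before it is completed fails the run):
1. the blue sieve is seated on the pan (horizontal distance between blue_sieve_center and pan_rim below 0.0045 m and z of blue_sieve_center in the frame of pan_rim between 0.004 and 0.009 m and angle between blue_sieve_center's own z axis and vertical below 0.07 rad), for 0.2 s.
2. the yellow sieve is seated on the blue one (horizontal distance between yellow_sieve_center and blue_sieve_center below 0.0045 m and z of yellow_sieve_center in the frame of pan_rim between 0.024 and 0.029 m and angle between yellow_sieve_center's own z axis and vertical below 0.07 rad), for 0.2 s.
3. the red sieve is seated on the yellow one (horizontal distance between red_sieve_center and yellow_sieve_center below 0.0045 m and z of red_sieve_center in the frame of pan_rim between 0.044 and 0.049 m and angle between red_sieve_center's own z axis and vertical below 0.07 rad), for 0.2 s.
4. the lid is seated on the red sieve (horizontal distance between lid_knob and red_sieve_center below 0.0045 m and z of lid_knob in the frame of pan_rim between 0.0745 and 0.0795 m and angle between lid_knob's own z axis and vertical below 0.07 rad), for 0.2 s.
At the end, for the whole second after the job is handed in: Blue sieve on the pan, yellow on blue, red on yellow and the lid on red: each centred on the one below within 4.5 mm, at its seated height within 2.5 mm and tilted less than 0.07 rad, all released and at rest (all of step 1 and all of step 2 and all of step 3 and all of step 4); the robot touches nothing.
It fails at once if the green sieve is moved more than 30 mm from its place (distance of green_sieve_center from where it was at the start of the episode above 0.03 m).
It fails at once if the powder jar is knocked over (angle between jar_center's own z axis and vertical above 0.5 rad).
It also fails if it takes over 106 s, if anything falls off the work surface, if the arm or the gripper's body presses on something with over 40 N, if the wrist force passes 120 N, or if a joint passes its speed limit or range.

ROBOT

A 6-joint arm with a two-finger parallel gripper is mounted at the origin on a cart in front of the work surface, level with it; the furniture and walls round the work are solid. World frame = base frame: x ahead of the robot, y to its left, z up, the work surface at z = 0. Lengths are in m, angles in degrees, forces in N, time in s.
With the tool pointing down it reaches from about 0.25 to 0.725 m from the base axis. Payload 9.7 kg.
Tool frame: the origin (TCP) lies at the very end of the fingers, on their centre line; the grasp point (between the pads) lies 19 mm behind it; x points along the fingers, z is the direction in which the jaws open and shut, and the axes are right-handed (so a half turn about x gives the same grasp; the last joint's range is limited). The gripper opens to 85 mm and grips with 20 to 120 N. Pads are 22 mm wide; open, the fingers measure 114 mm over their backs; the gripper's body (76 mm by 85 mm) begins 54 mm behind the grasp point. The pads swing forward as they close: fully open they stand 13 mm farther back than shut.
Start: joints at [-74.542, 4.979, 10.078, 95.1, 0, 90], TCP at [0.147, -0.53, 0.231] pointing down, gripper open.
Joint ranges: [-179.16, 179.16], [-48.56, 103.87], [-65.8, 70.77], [-126.05, 130.52], [-82.76, 87.17], [-180, 180]. Speed limits (degrees/s): [127.2, 127.2, 147.25, 180, 180, 180].

INTERFACE

Orientations are given as [roll, pitch, yaw] about the fixed x, y, z axes, in that order (R = Rz(yaw) Ry(pitch) Rx(roll)).
In Python, from workcell import sensors, vision, job_done gives the robot as it stands.
- The arm moves only by the tool carry_out, never from a script. Its argument "increments" is a list of rows, each a list of 7 numbers: the turn, a rotation vector about the tool's x, y, z in degrees, then the shift along the tool's x, y, z in mm, then the opening in per cent of the stroke, from 0 (shut) to 100 (fully open). A call has 1 to 12 rows; each row shifts and turns the commanded pose from where the row before left it, along the tool's axes as they then stand; what a row does not reach is not made up. A row lasts 1/8 s, in which the tool goes at most 62.5 mm and 10.7 degrees, less where a joint would pass 70% of its speed; a pose out of reach is approached as far as the arm can. A call is refused whole if a number of a shift passes 62.5 or a number of a turn 10.7, either way. A call with a gripper value outside its range is refused whole. The fingers move at their own pace and stop on an object; "squeeze" is the grip in N (left out, the last holds). Time passes only in rows, so rows that do not move let the fingers close. It gives the time, the measured TCP pose, the force and the opening at its end, in the units of the state.
- sensors.get_obs(): the state, without advancing time (a new reading comes with each control period).
- vision.camera(name): name is "side" or "top" or "wrist"; returns the picture (420x560x3 uint8, red, green, blue); there is no depth.
- vision.calibration(name): a dict with "camera_matrix" (3x3 intrinsics, pixels), "extrinsics" (4x4, takes a point from world to camera coordinates); the wrist camera has in their place "mount" (4x4, takes a point from camera to tool coordinates, whose origin is the TCP and whose axes are the tool frame's). Camera axes: x right, y up, looking along -z (the intrinsics and any distortion apply to the point x, -y, -z); pixel columns grow to the right and rows downward; lengths in m; the calibration is good to about 2 mm. A picture is of the moment at which its call begins: read the wrist's pose just before it. calibration takes no time and is no camera call.
- job_done(): hands the job in, once; it reports no verdict.
The state is a dict: "time": time; "q": joint angles; "qd": joint speeds; "joint_efforts": joint torques, N m; "ee_pos": TCP position; "tcp_rot": TCP orientation; "wrist_force": force on the tool from outside, world axes, zero at the start; "torque": the same for the moment, N m; "opening": finger opening in m.
Only numpy, scipy, OpenCV 4.12 (cv2) and the standard library are available. Lean on these libraries where they do the work, as an engineer would, in place of code of your own. Each camera call takes 0.05 s, during which the arm holds its last target.

## Working session

There is one attempt and no reset: what is moved stays moved. The work goes in short steps, Python scripts to look and compute and a tool call to move; the robot and the scene stay as the last step left them, time stands still between calls to the robot, and variables do not carry over. Pictures are saved under pics/ and viewed, and the job is handed in when it is done.

Besides the shell and the picture viewer there is one more tool, called after "Emit:" as name([rows], argument=value, ...), one row to a line, values as JSON. carry_out: Moves the arm, as the interface text tells. Its arguments: {"type":"object","properties":{"increments":{"type":"array"},"squeeze":{"type":"number"}},"required":["increments"]}

```bash
mkdir -p pics; ls
python3 - <<'E'
from workcell import sensors, vision
import cv2,numpy as np
o=sensors.get_obs();print(o)
for n in ("side","top","wrist"):
    im=vision.camera(n);cv2.imwrite(f"pics/{n}0.png",im[:,:,::-1]);c=vision.calibration(n)
    print(n,{k:np.round(v,4).tolist() if not isinstance(v,str) else v for k,v in c.items()})
E
```

```text
pics
{'time': 0.0, 'q': array([-7.45402517e+01,  5.01115163e+00,  1.00350116e+01,  9.51003778e+01,
       -7.53641525e-04,  8.99998777e+01]), 'qd': array([-0.05201115, -0.11382945, -0.03751581,  0.00063682, -0.08919501,
        0.01994478]), 'joint_efforts': array([-1.10144963e-03, -5.20388889e+01,  4.64801931e+01,  1.62198994e-02,
        1.86946863e-05,  5.85488436e-06]), 'ee_pos': array([ 0.14654325, -0.52987717,  0.23058758]), 'tcp_rot': array([-179.43582154,   89.92347849,  106.02404963]), 'wrist_force': array([ 0.33831233, -0.09673847, -1.59353701]), 'torque': array([ 0.02618126, -0.03760127,  0.01558629]), 'opening': 0.08567957581237826}
side {'camera_matrix': [[507.8356, 0.0, 283.8835], [0.0, 507.8356, 214.9824], [0.0, 0.0, 1.0]], 'extrinsics': [[-0.8928, -0.4503, -0.0072, 0.4291], [0.2259, -0.4614, 0.8579, -0.1495], [-0.3897, 0.7644, 0.5137, -0.7235], [0.0, 0.0, 0.0, 1.0]]}
top {'camera_matrix': [[445.4973, 0.0, 285.3297], [0.0, 445.4973, 203.6956], [0.0, 0.0, 1.0]], 'extrinsics': [[-0.0841, -0.9964, -0.003, 0.0725], [0.9759, -0.083, 0.2021, -0.4601], [-0.2016, 0.0141, 0.9794, -0.8191], [0.0, 0.0, 0.0, 1.0]]}
wrist {'camera_matrix': [[332.2031, 0.0, 281.2622], [0.0, 332.2031, 207.3499], [0.0, 0.0, 1.0]], 'mount': [[-0.0008, 0.2907, -0.9568, -0.1423], [0.0005, 0.9568, 0.2907, 0.0741], [1.0, -0.0002, -0.0009, -0.0004], [0.0, 0.0, 0.0, 1.0]]}
```

View pics/side0.png

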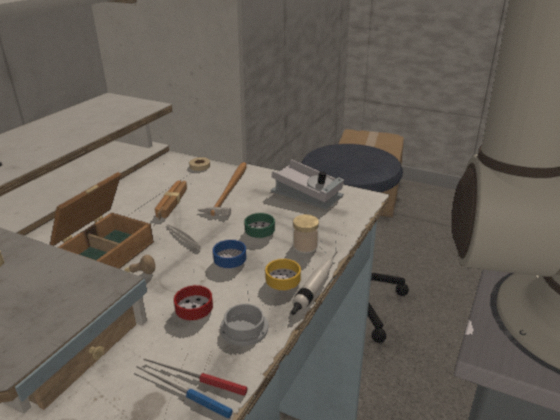

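View pics/top0.png

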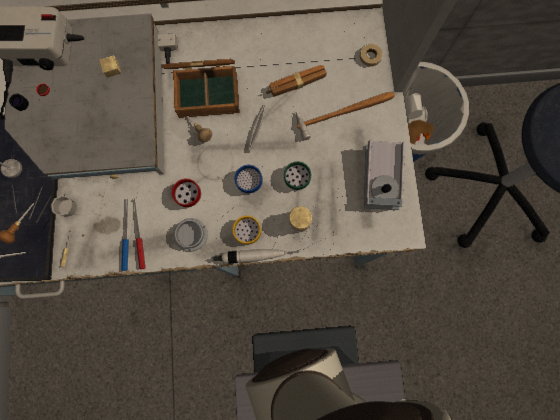

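View pics/wrist0.png

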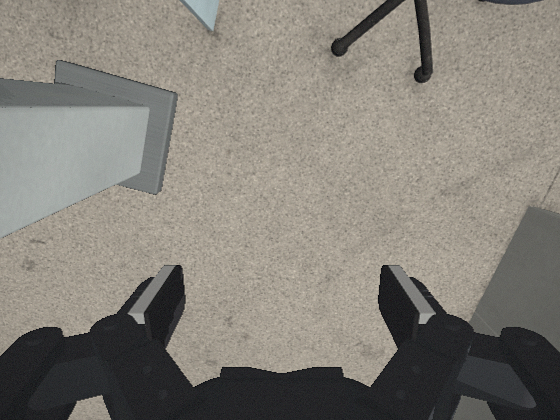

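Run:
```python
import cv2,numpy as np
t=cv2.imread("pics/top0.png");s=cv2.imread("pics/side0.png")
cv2.imwrite("pics/tz.png",cv2.resize(t[155:265,155:335],None,fx=4.4,fy=4.4,interpolation=cv2.INTER_CUBIC))
cv2.imwrite("pics/tz2.png",cv2.resize(t[130:220,350:420],None,fx=6,fy=6,interpolation=cv2.INTER_CUBIC))
cv2.imwrite("pics/sz.png",cv2.resize(s[200:345,165:335],None,fx=4,fy=4,interpolation=cv2.INTER_CUBIC))
cv2.imwrite("pics/sz2.png",cv2.resize(s[155:210,265:350],None,fx=8,fy=8,interpolation=cv2.INTER_CUBIC))
```

```text
(no output)
```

View pics/tz.png

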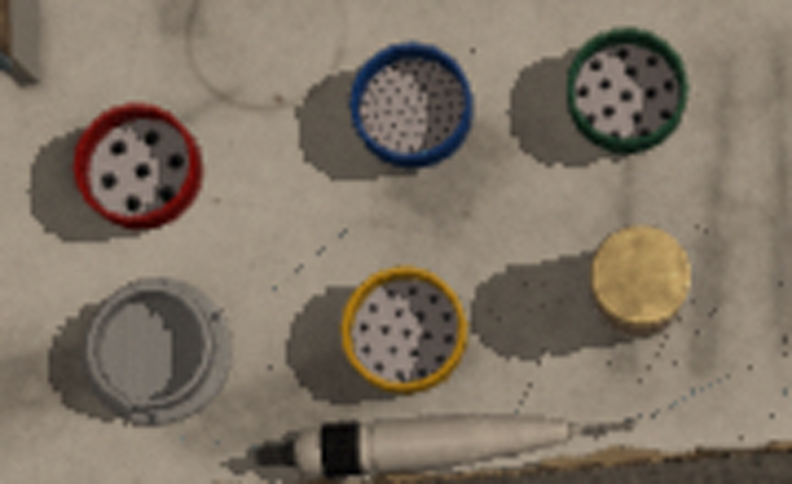

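View pics/sz.png

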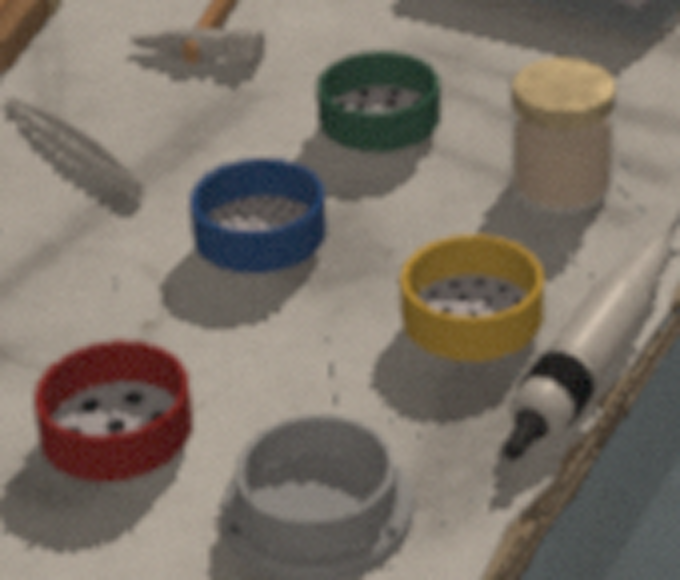

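View pics/tz2.png

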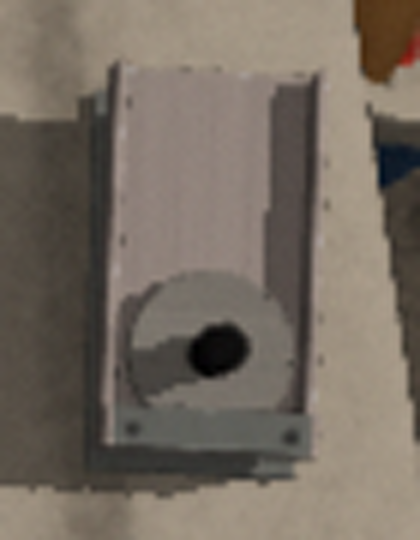

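View pics/sz2.png

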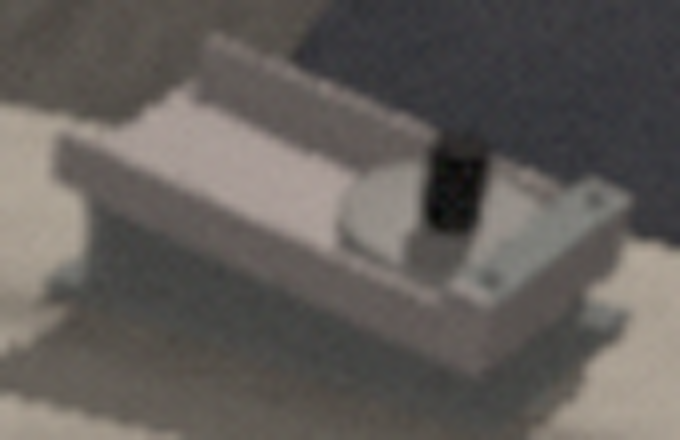

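```bash
cat > h.py <<'E'
import cv2,numpy as np
from scipy.optimize import minimize,least_squares
from scipy.spatial.transform import Rotation as Ro
from workcell import sensors,vision
def P(c):  # K,E
    return np.array(c["camera_matrix"]),np.array(c["extrinsics"])
def proj(K,E,X):
    X=np.atleast_2d(X); p=X@E[:3,:3].T+E[:3,3]; p=p*[1,-1,-1]
    q=p@K.T; return q[:,:2]/q[:,2:]
def tooltf(o):
    T=np.eye(4);T[:3,:3]=Ro.from_euler('xyz',o["tcp_rot"],degrees=True).as_matrix();T[:3,3]=o["ee_pos"];return T
def wristE(o):
    return np.linalg.inv(tooltf(o)@np.array(vision.calibration("wrist")["mount"]))
def ring(x,y,z,r,n=72):
    a=np.linspace(0,2*np.pi,n,endpoint=False);return np.c_[x+r*np.cos(a),y+r*np.sin(a),np.full(n,z)]
def tri(obs): # list of (K,E,uv)
    f=lambda X:np.concatenate([proj(K,E,X)[0]-uv for K,E,uv in obs])
    r=least_squares(f,[0.4,0,0.03]);return r.x,np.abs(r.fun).max()
def mask(im,col):
    h=cv2.cvtColor(im,cv2.COLOR_RGB2HSV);H,S,V=[h[...,i].astype(int) for i in range(3)]
    return {"red":((H<8)|(H>172))&(S>130),"blue":(H>100)&(H<125)&(S>120),"yellow":(H>18)&(H<32)&(S>150),"green":(H>65)&(H<95)&(S>90)}[col]&(V>25)
E
cat > sil.py <<'E'
from h import *
ims={n:cv2.imread(f"pics/{n}0.png")[:,:,::-1] for n in("side","top")}
cal={n:P(vision.calibration(n)) for n in ims}
g={"red":("186 192","193 300"),"blue":("248 179","230 253"),"yellow":("247 230","283 274"),"green":("297 175","260 225")}
for c,(t,s) in g.items():
    hull={};init=[]
    for n,p in(("top",t),("side",s)):
        u,v=map(int,p.split());m=mask(ims[n],c).astype(np.uint8);w=np.zeros_like(m);w[v-28:v+28,u-28:u+28]=m[v-28:v+28,u-28:u+28]
        _,l,st,_=cv2.connectedComponentsWithStats(w);k=1+np.argmax(st[1:,4]);ys,xs=np.where(l==k)
        hull[n]=cv2.convexHull(np.c_[xs,ys].astype(np.float32));b=st[k]
        init.append((*cal[n],np.array([b[0]+b[2]/2,b[1]+b[3]/2])))
    x0,e=tri(init)
    def cost(p):
        r=0
        for n in hull:
            q=np.r_[ring(p[0],p[1],p[2],.028),ring(p[0],p[1],p[2]-.020,.028)]
            h=cv2.convexHull(proj(*cal[n],q).astype(np.float32))
            a,_=cv2.intersectConvexConvex(h,hull[n]);A=cv2.contourArea(hull[n]);B=cv2.contourArea(h)
            r+=1-a/(A+B-a)
        return r
    r=minimize(cost,[x0[0],x0[1],.03],method="Nelder-Mead",options=dict(initial_simplex=np.array([x0,x0+[.01,0,0],x0+[0,.01,0],x0+[0,0,.01]])))
    print(c,"rim top",r.x.round(4),"cost",round(r.fun,3))
T=lambda u,v:np.array([155+u/4.4-.4,155+v/4.4-.4]);S=lambda u,v:np.array([165+u/4-.4,200+v/4-.4])
pr=lambda n,a,b:print(n,*[np.round(k,4) for k in tri([(*cal["top"],a),(*cal["side"],b)])])
pr("pan",T(151,344),S(316,472))
pr("jar lid",T(641,277),S(564,92))
T2=lambda u,v:np.array([350+u/6-.4,130+v/6-.4]);S2=lambda u,v:np.array([265+u/8-.4,155+v/8-.4])
pr("knobmid",T2(216,352),S2(456,187))
pr("lip screw L",T2(132,428),S2(490,278));pr("lip screw R",T2(290,437),S2(597,200))
pr("rail top L high",T2(117,66),S2(60,135));pr("rail top R high",T2(320,74),S2(213,38))
E
python3 sil.py
```

```text
red rim top [0.512  0.2317 0.0249] cost 0.215
blue rim top [0.5312 0.1028 0.0228] cost 0.772
yellow rim top [0.4251 0.1142 0.0249] cost 0.213
green rim top [ 0.5398  0.0024 -0.0133] cost 1.754
pan [0.4279 0.2286 0.0182] 0.0427
jar lid [0.435  0.0071 0.0484] 0.1593
knobmid [ 0.4791 -0.1651  0.0453] 0.0358
lip screw L [ 0.4576 -0.1361  0.0386] 0.0355
lip screw R [ 0.4501 -0.1874  0.038 ] 0.0616
rail top L high [ 0.5793 -0.1443  0.0474] 0.258
rail top R high [ 0.5694 -0.2111  0.049 ] 0.1349
```

```bash
cat >> h.py <<'E'
def plan(pos,jaw_deg,tilt=None,R=None):
    """target TCP, jaw(z) direction yaw; prints total turn rotvec (deg, tool) and the shift in tool axes before/after turning"""
    o=sensors.get_obs();T=tooltf(o)
    if R is None:
        a=np.radians(jaw_deg);z=np.array([np.cos(a),np.sin(a),0]);x=np.array([0,0,-1.]);R=np.c_[x,np.cross(z,x),z]
    rv=np.degrees(Ro.from_matrix(T[:3,:3].T@R).as_rotvec());d=1000*(np.array(pos)-T[:3,3])
    print("t",o["time"],"tcp",o["ee_pos"].round(4),"F",o["wrist_force"].round(1),"op",round(o["opening"],4),"q",o["q"].round(0))
    print("turn",rv.round(2),"shift(now)",(T[:3,:3].T@d).round(1),"shift(after turn)",(R.T@d).round(1))
E
python3 - <<'E'
from h import *
print(tooltf(sensors.get_obs())[:3,:3].round(3))
plan([.49,.165,.25],90);plan([.49,.165,.25],-90)
E
```

```text
[[-0.     0.964  0.267]
 [ 0.001  0.267 -0.964]
 [-1.     0.    -0.001]]
t 0.15 tcp [ 0.1465 -0.5299  0.2307] F [0.6 0.3 0.4] op 0.0857 q [-75.   5.  10.  95.   0.  90.]
turn [-1.6454e+02 -1.0000e-02 -8.0000e-02] shift(now) [ -18.7  516.3 -578.3] shift(after turn) [ -19.3 -343.5  694.9]
t 0.15 tcp [ 0.1465 -0.5299  0.2307] F [0.6 0.3 0.4] op 0.0857 q [-75.   5.  10.  95.   0.  90.]
turn [ 1.546e+01 -6.000e-02  1.000e-02] shift(now) [ -18.7  516.3 -578.3] shift(after turn) [ -19.3  343.5 -694.9]
```

Emit:
carry_out([
  [-5.8,0,0,0,55,0,100],
  [-5.8,0,0,0,55,0,100],
  [-5.8,0,0,0,55,0,100],
  [-5.8,0,0,0,55,0,100],
  [-5.8,0,0,0,55,0,100],
  [-5.8,0,0,0,55,0,100],
  [-5.8,0,0,0,55,0,100],
  [-5.8,0,0,0,55,0,100],
  [-5.8,0,0,0,55,0,100],
  [-5.8,0,0,0,55,0,100],
  [-5.8,0,0,0,55,0,100],
  [-5.8,0,0,0,55,0,100],
], squeeze=40)

```text
time: 1.65
ee_pos: [0.5672, -0.0719, 0.2308]
tcp_rot: [176.4, 90.0, 171.7]
wrist_force: [0.3, 0.2, -0.2]
opening: 0.0857
```

```bash
python3 -c "
from h import *
plan([.40,.17,.25],90)"
```

```text
t 1.65 tcp [ 0.5672 -0.0719  0.2308] F [ 0.3  0.2 -0.2] op 0.0857 q [-7.  8. 13. 95.  0. 88.]
turn [-9.475e+01 -2.000e-02 -3.000e-02] shift(now) [ -19.1  227.3 -186.7] shift(after turn) [-19.2 167.2 241.9]
```

Emit:
carry_out([
  [-10.5,0,0,0,0,0,100],
  [-10.5,0,0,0,0,0,100],
  [-10.5,0,0,0,0,0,100],
  [-10.5,0,0,0,0,0,100],
  [-10.5,0,0,0,0,0,100],
  [-10.5,0,0,0,0,0,100],
  [-10.5,0,0,0,0,0,100],
  [-10.5,0,0,0,0,0,100],
  [-10.5,0,0,0,0,0,100],
])

```text
time: 2.78
ee_pos: [0.5668, -0.0737, 0.2309]
tcp_rot: [84.4, 90.0, 174.3]
wrist_force: [0.4, -0.6, 0.1]
opening: 0.0855
```

Emit:
carry_out([
  [0,0,0,-4,33,48,100],
  [0,0,0,-4,33,48,100],
  [0,0,0,-4,33,48,100],
  [0,0,0,-4,33,48,100],
  [0,0,0,-4,33,48,100],
  [0,0,0,0,0,0,100],
  [0,0,0,0,0,0,100],
])

```text
time: 3.65
ee_pos: [0.4038, 0.1676, 0.2512]
tcp_rot: [-163.3, 90.0, -73.7]
wrist_force: [0.2, -0.6, 0.2]
opening: 0.0854
```

Run:
```python
from h import *
o=sensors.get_obs();im=vision.camera("wrist");cv2.imwrite("pics/w1.png",im[:,:,::-1]);np.save("pics/w1.npy",wristE(o))
plan([.531,.103,.1],90)
K=np.array(vision.calibration("wrist")["camera_matrix"]);E=wristE(o)
for n,p in dict(red=(.512,.232,.027),blue=(.531,.103,.027),yel=(.425,.114,.027),pan=(.428,.229,.022),jar=(.435,.007,.053)).items(): print(n,proj(K,E,p).round(0))
```

```text
t 3.7 tcp [0.4041 0.1671 0.251 ] F [-0.4  0.3 -0.4] op 0.0855 q [ 22. -10.  -2.  98.  -0.  23.]
turn [-0.46 -0.02 -0.01] shift(now) [ 151.  -127.5  -63. ] shift(after turn) [ 151.  -126.9  -64.1]
red [[335. 263.]]
blue [[229. 277.]]
yel [[234. 194.]]
pan [[334. 195.]]
jar [[132. 210.]]
```

View pics/w1.png

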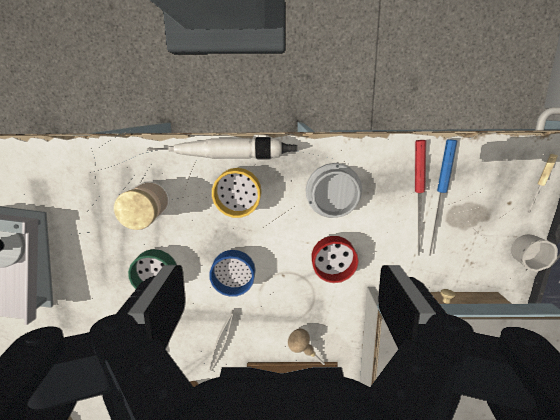

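Run:
```python
from h import *
w=cv2.imread("pics/w1.png")
cv2.imwrite("pics/w1z.png",cv2.resize(w[155:305,205:370],None,fx=4.4,fy=4,interpolation=cv2.INTER_CUBIC))
for n in("top0","side0","w1"):
  im=cv2.imread(f"pics/{n}.png");h=cv2.cvtColor(im,cv2.COLOR_BGR2HSV)
  for c,(lo,hi,smin) in dict(blue=(100,125,90),green=(60,95,60),yellow=(15,35,130),red=(0,8,110)).items():
    m=cv2.inRange(h,(lo,smin,15),(hi,255,255))
    if c=="red": m|=cv2.inRange(h,(172,smin,15),(180,255,255))
    _,l,st,ce=cv2.connectedComponentsWithStats(m)
    print(n,c,[(*s[:5],) for s in st[1:] if s[4]>80])
```

```text
top0 blue [(np.int32(235), np.int32(165), np.int32(27), np.int32(28), np.int32(187)), (np.int32(122), np.int32(239), np.int32(6), np.int32(32), np.int32(173))]
top0 green [(np.int32(208), np.int32(77), np.int32(25), np.int32(27), np.int32(568)), (np.int32(180), np.int32(80), np.int32(24), np.int32(27), np.int32(595)), (np.int32(284), np.int32(162), np.int32(27), np.int32(28), np.int32(170))]
top0 yellow [(np.int32(408), np.int32(120), np.int32(26), np.int32(24), np.int32(227)), (np.int32(232), np.int32(216), np.int32(29), np.int32(29), np.int32(213))]
top0 red [(np.int32(36), np.int32(83), np.int32(14), np.int32(13), np.int32(81)), (np.int32(171), np.int32(179), np.int32(30), np.int32(28), np.int32(266)), (np.int32(136), np.int32(238), np.int32(9), np.int32(31), np.int32(193))]
side0 blue [(np.int32(213), np.int32(240), np.int32(33), np.int32(28), np.int32(563)), (np.int32(187), np.int32(389), np.int32(45), np.int32(29), np.int32(448))]
side0 green [(np.int32(245), np.int32(214), np.int32(29), np.int32(23), np.int32(431))]
side0 yellow [(np.int32(265), np.int32(259), np.int32(36), np.int32(31), np.int32(683))]
side0 red [(np.int32(174), np.int32(285), np.int32(38), np.int32(35), np.int32(789)), (np.int32(200), np.int32(373), np.int32(47), np.int32(22), np.int32(428))]
w1 blue [(np.int32(437), np.int32(140), np.int32(20), np.int32(53), np.int32(534)), (np.int32(210), np.int32(250), np.int32(45), np.int32(46), np.int32(778))]
w1 green [(np.int32(129), np.int32(249), np.int32(47), np.int32(40), np.int32(513))]
w1 yellow [(np.int32(212), np.int32(168), np.int32(49), np.int32(49), np.int32(646))]
w1 red [(np.int32(415), np.int32(140), np.int32(11), np.int32(53), np.int32(521)), (np.int32(312), np.int32(236), np.int32(46), np.int32(47), np.int32(801))]
```

View pics/w1z.png

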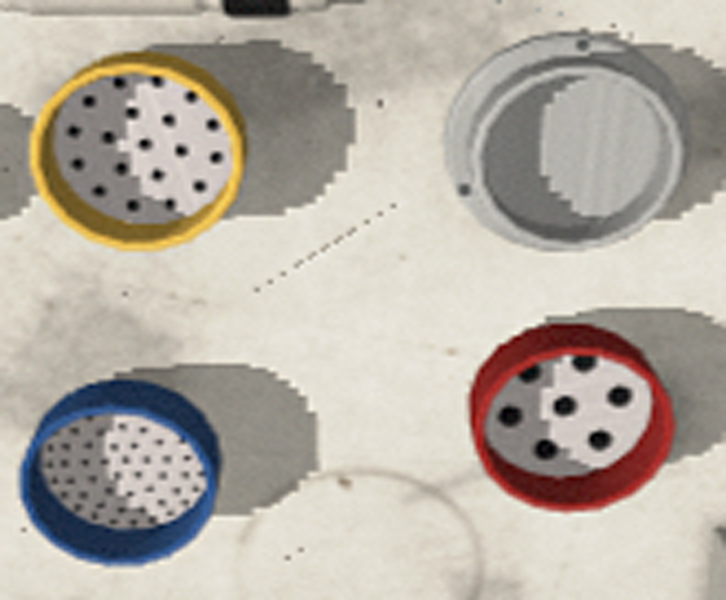

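```bash
cat > sil2.py <<'E'
from h import *
V={"top0":P(vision.calibration("top")),"side0":P(vision.calibration("side")),"w1":(np.array(vision.calibration("wrist")["camera_matrix"]),np.load("pics/w1.npy"))}
pick=dict(blue=((100,125,90),(248,179),(230,253),(232,273)),green=((60,95,60),(297,175),(260,225),None),yellow=((15,35,130),(247,230),(283,274),(236,193)),red=((0,8,110),(186,192),(193,302),(335,259)))
for c,(r,*pts) in pick.items():
    hull={};init=[]
    for n,p in zip(V,pts):
        if p is None: continue
        h=cv2.cvtColor(cv2.imread(f"pics/{n}.png"),cv2.COLOR_BGR2HSV);m=cv2.inRange(h,(r[0],r[2],15),(r[1],255,255))
        if c=="red":m|=cv2.inRange(h,(172,r[2],15),(180,255,255))
        _,l,st,ce=cv2.connectedComponentsWithStats(m);b=[s for s in st[1:] if s[4]>80 and abs(s[0]+s[2]/2-p[0])<8 and abs(s[1]+s[3]/2-p[1])<8][0]
        k=[i for i in range(1,len(st)) if (st[i]==b).all()][0];ys,xs=np.where(l==k)
        pp=np.r_[np.c_[xs-.5,ys-.5],np.c_[xs+.5,ys+.5],np.c_[xs-.5,ys+.5],np.c_[xs+.5,ys-.5]]
        hull[n]=cv2.convexHull(pp.astype(np.float32));init.append((*V[n],np.array([b[0]+b[2]/2,b[1]+b[3]/2])))
    x0,e=tri(init)
    def fit(ns,fz=None):
        def cost(p):
            s=0;z=p[2] if fz is None else fz
            for n in ns:
                q=np.r_[ring(p[0],p[1],z,.028),ring(p[0],p[1],z-.020,.028)]
                h=cv2.convexHull(proj(*V[n],q).astype(np.float32))
                a,_=cv2.intersectConvexConvex(h,hull[n]);A=cv2.contourArea(hull[n]);B=cv2.contourArea(h);s+=1-a/(A+B-a)
            return s
        d=3 if fz is None else 2
        return minimize(cost,x0[:d],method="Nelder-Mead",options=dict(initial_simplex=np.vstack([x0[:d]]+[x0[:d]+.006*np.eye(d)[i] for i in range(d)]),xatol=1e-5,fatol=1e-5))
    r=fit(list(hull));print(c,"all",r.x.round(4),round(r.fun/len(hull),3))
    for n in hull:
        r=fit([n],.027);print("   ",n,r.x.round(4),round(r.fun,3))
pan={"top0":(189,232.8),"side0":(243.6,317.6),"w1":(336.2,193.8)}
print("pan",tri([(*V[n],np.array(pan[n])) for n in pan]))
for n in pan:print(n,least_squares(lambda p:proj(*V[n],[p[0],p[1],.022])[0]-pan[n],[.43,.23]).x.round(4))
E
python3 sil2.py
```

```text
blue all [0.5297 0.1045 0.0265] 0.052
    top0 [0.5292 0.1042] 0.035
    side0 [0.5297 0.103 ] 0.077
    w1 [0.5299 0.1049] 0.034
green all [0.5283 0.0043 0.0252] 0.092
    top0 [0.5276 0.0046] 0.041
    side0 [0.5288 0.0019] 0.142
yellow all [0.4247 0.115  0.0277] 0.04
    top0 [0.4245 0.115 ] 0.039
    side0 [0.4253 0.1138] 0.035
    w1 [0.4253 0.1153] 0.026
red all [0.511  0.2321 0.0273] 0.04
    top0 [0.511 0.232] 0.038
    side0 [0.5117 0.231 ] 0.049
    w1 [0.5115 0.2323] 0.025
pan (array([0.42715379, 0.23035107, 0.02000315]), np.float64(1.1362539603220227))
top0 [0.4274 0.2277]
side0 [0.4256 0.2321]
w1 [0.4267 0.2309]
```

Emit:
carry_out([
  [-0.4,0,0,38,-31.3,-15.9,100],
  [0,0,0,38,-31.3,-15.9,100],
  [0,0,0,38,-31.3,-15.9,100],
  [0,0,0,37,-31.3,-15.9,100],
  [0,0,0,0,0,0,100],
  [0,0,0,0,0,0,100],
])

```text
time: 4.45
ee_pos: [0.5289, 0.1026, 0.1005]
tcp_rot: [93.8, 90.0, -176.4]
wrist_force: [-0.4, 0.9, 0.1]
opening: 0.0853
```

Run:
```python
from h import *
o=sensors.get_obs();im=vision.camera("wrist");cv2.imwrite("pics/w2.png",im[:,:,::-1]);np.save("pics/w2.npy",wristE(o))
plan([.5297,.1045,.013],90)
```

```text
t 4.5 tcp [0.529  0.1031 0.1012] F [-0.6 -0.7  0.2] op 0.0851 q [11.  3. -7. 81.  0. 11.]
turn [-0.11  0.01  0.05] shift(now) [88.2 -0.6  1.3] shift(after turn) [88.2 -0.7  1.4]
```

View pics/w2.png

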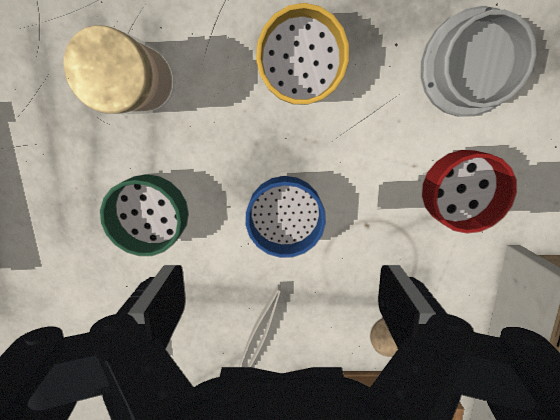

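```bash
cat > sil3.py <<'E'
import sys
from h import *
V={n:(np.array(vision.calibration("wrist")["camera_matrix"]),np.load(f"pics/{n}.npy")) for n in sys.argv[1].split(",")}
rng=dict(blue=(100,125,90),green=(60,95,60),yellow=(15,35,130),red=(0,8,110))
loc=dict(blue=(.53,.1045),green=(.528,.004),yellow=(.425,.115),red=(.511,.232))
for c in sys.argv[2].split(","):
    r=rng[c];hull={};z0=float(sys.argv[3]) if len(sys.argv)>3 else .027
    for n in V:
        p=proj(*V[n],[*loc[c],z0])[0];h=cv2.cvtColor(cv2.imread(f"pics/{n}.png"),cv2.COLOR_BGR2HSV);m=cv2.inRange(h,(r[0],r[2],15),(r[1],255,255))
        if c=="red":m|=cv2.inRange(h,(172,r[2],15),(180,255,255))
        _,l,st,ce=cv2.connectedComponentsWithStats(m);k=min([i for i in range(1,len(st)) if st[i][4]>150],key=lambda i:np.hypot(*(st[i][:2]+st[i][2:4]/2-p)))
        ys,xs=np.where(l==k);pp=np.r_[np.c_[xs-.5,ys-.5],np.c_[xs+.5,ys+.5],np.c_[xs-.5,ys+.5],np.c_[xs+.5,ys-.5]]
        hull[n]=cv2.convexHull(pp.astype(np.float32))
    x0=np.array([*loc[c],z0])
    def fit(ns,fz=None):
        def cost(p):
            s=0;z=p[2] if fz is None else fz
            for n in ns:
                q=np.r_[ring(p[0],p[1],z,.028),ring(p[0],p[1],z-.020,.028)]
                h=cv2.convexHull(proj(*V[n],q).astype(np.float32));a,_=cv2.intersectConvexConvex(h,hull[n]);A=cv2.contourArea(hull[n]);B=cv2.contourArea(h);s+=1-a/(A+B-a)
            return s
        d=3 if fz is None else 2
        return minimize(cost,x0[:d],method="Nelder-Mead",options=dict(initial_simplex=np.vstack([x0[:d]]+[x0[:d]+.006*np.eye(d)[i] for i in range(d)]),xatol=1e-5,fatol=1e-5))
    r=fit(list(hull));print(c,"all",r.x.round(4),round(r.fun/len(hull),3))
    for n in hull: r=fit([n],z0);print("   ",n,r.x.round(4),round(r.fun,3))
E
python3 sil3.py w1,w2 blue,yellow,red; python3 sil3.py w2 green
python3 - <<'E'
import cv2
w=cv2.imread("pics/w2.png");cv2.imwrite("pics/w2z.png",cv2.resize(w[0:125,410:560],None,fx=4,fy=4,interpolation=cv2.INTER_CUBIC))
E
```

```text
blue all [0.5305 0.1052 0.025 ] 0.025
    w1 [0.5299 0.1049] 0.034
    w2 [0.5299 0.1054] 0.028
yellow all [0.4254 0.1155 0.0259] 0.019
    w1 [0.4253 0.1153] 0.026
    w2 [0.4256 0.1156] 0.016
red all [0.5115 0.2326 0.0263] 0.024
    w1 [0.5114 0.2323] 0.025
    w2 [0.5112 0.2323] 0.024
green all [0.5296 0.004  0.0233] 0.009
    w2 [0.5286 0.0056] 0.031
```

View pics/w2z.png

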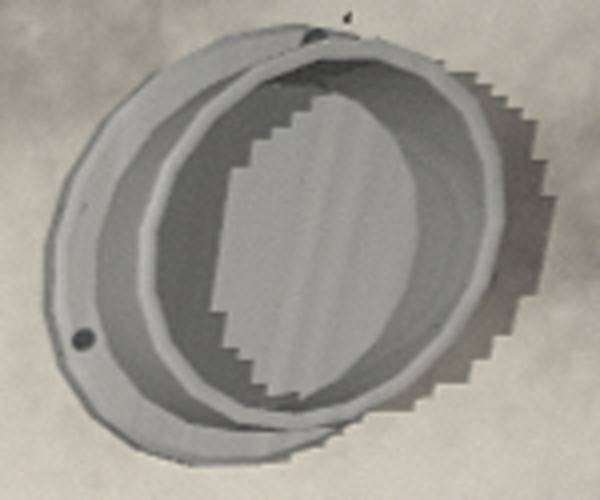

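Run:
```python
from h import *
K=np.array(vision.calibration("wrist")["camera_matrix"])
obs={"w2":np.array([(138,240),(350,37),(505,190),(275,430),(240,75),(465,95),(195,380),(430,350)])/4.+[410-.4,-.4],
"w1":np.array([(471,150),(686,150),(580,67),(580,248)])/[4.4,4.]+[205-.4,155-.4]}
def res(p,ns,z=None):
    r=[]
    for n in ns:
        q=proj(K,np.load(f"pics/{n}.npy"),ring(p[0],p[1],p[2] if z is None else z,.028,720))
        for o in obs[n]: r.append(np.hypot(*(q-o).T).min())
    return np.array(r)
for ns in(["w1"],["w2"],["w1","w2"]):
    for z in(.022,None):
        s=least_squares(res,[.427,.23,.022],args=(ns,z),diff_step=1e-3);print(ns,z,s.x.round(4),s.fun.round(1))
```

```text
['w1'] 0.022 [0.4275 0.2307 0.022 ] [0.3 0.3 0.8 0.8]
['w1'] None [0.4284 0.2313 0.0185] [0.5 0.5 0.6 0.6]
['w2'] 0.022 [0.4272 0.2302 0.022 ] [0.9 1.5 0.2 0.2 1.4 2.3 3.9 2.9]
['w2'] None [0.426  0.235  0.0137] [0.9 0.1 1.4 2.2 0.2 0.7 1.8 1.3]
['w1', 'w2'] 0.022 [0.4273 0.2303 0.022 ] [0.1 0.6 1.  0.6 0.7 1.3 0.3 0.1 1.2 2.4 3.9 3.2]
['w1', 'w2'] None [0.4268 0.2321 0.0185] [1.1 0.3 2.  0.7 0.3 0.6 0.7 0.9 0.7 1.3 3.3 2.2]
```

Emit:
carry_out([
  [0,0,0,40,-1,2,100],
  [0,0,0,30,0,0,100],
  [0,0,0,15,0,0,100],
  [0,0,0,3,0,0,100],
  [0,0,0,0,0,0,100],
  [0,0,0,0,0,0,50],
  [0,0,0,0,0,0,50],
  [0,0,0,0,0,0,50],
  [0,0,0,0,0,0,50],
  [0,0,0,0,0,0,50],
])

```text
time: 5.75
ee_pos: [0.5304, 0.1058, 0.0138]
tcp_rot: [-75.3, 89.9, 14.7]
wrist_force: [-2.2, -0.7, 8.4]
opening: 0.054
```

Run:
```python
from h import *
plan([.5297,.1045,.1],90)
o=sensors.get_obs();im=vision.camera("wrist");cv2.imwrite("pics/w3.png",im[:,:,::-1]);np.save("pics/w3.npy",wristE(o))
```

```text
t 5.75 tcp [0.5304 0.1058 0.0138] F [-2.2 -0.7  8.4] op 0.054 q [ 11.   5. -14.  71.   0.  11.]
turn [-0.04  0.03  0.1 ] shift(now) [-86.2   0.6  -1.3] shift(after turn) [-86.2   0.7  -1.3]
```

View pics/w3.png

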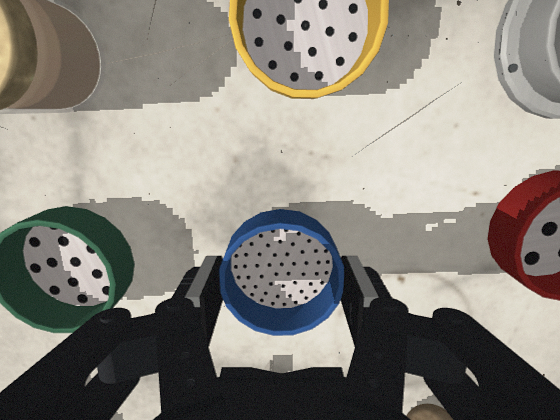

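Emit:
carry_out([
  [0,0,0,-20,0,0,50],
  [0,0,0,-40,0,0,50],
  [0,0,0,-6,34,41.5,50],
  [0,0,0,0,34,41.5,50],
  [0,0,0,15,34.7,41.7,50],
  [0,0,0,12,0,0,50],
  [0,0,0,0,0,0,50],
  [0,0,0,0,0,0,50],
])

```text
time: 6.8
ee_pos: [0.428, 0.2298, 0.0518]
tcp_rot: [-83.0, 90.0, 6.9]
wrist_force: [0.1, -0.2, -1.1]
opening: 0.0538
```

```bash
cat > snap.py <<'E'
import sys
from h import *
n=sys.argv[1]
o=sensors.get_obs();np.save(f"pics/{n}.npy",wristE(o));im=vision.camera("wrist");cv2.imwrite(f"pics/{n}.png",im[:,:,::-1])
if len(sys.argv)>2:
    s=vision.camera("side");u,v,w=map(int,sys.argv[2].split(","));c=s[v-w:v+w,u-w:u+w,::-1];c=cv2.resize(c,(420,420),interpolation=cv2.INTER_CUBIC)
    cv2.imwrite(f"pics/{n}c.png",np.hstack([cv2.resize(im[...,::-1],(380,285)),cv2.resize(c,(285,285))]))
E
python3 snap.py w4 243,300,50; python3 -c "
from h import *
plan([.4275,.2305,.0288],90)"
```

```text
t 6.9 tcp [0.4281 0.2298 0.0518] F [ 0.1 -0.4 -0.9] op 0.054 q [ 28.  -3. -18.  75.  -0.  28.]
turn [-0.13  0.01  0.04] shift(now) [23.   0.6  0.7] shift(after turn) [23.   0.6  0.7]
```

View pics/w4c.png

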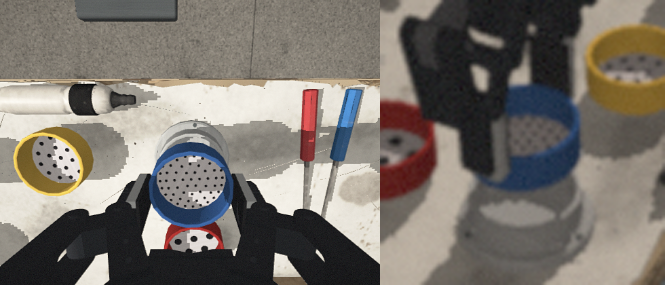

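View pics/w4.png

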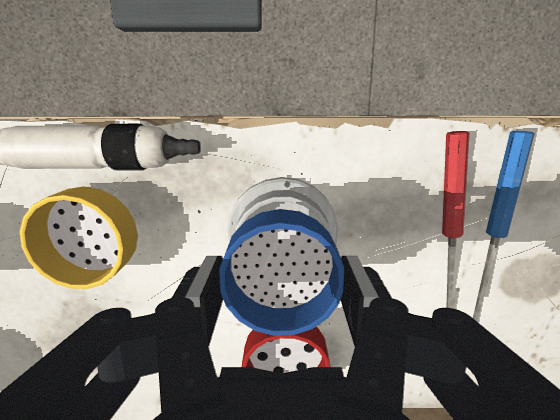

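Emit:
carry_out([
  [0,0,0,10,0.5,0.7,50],
  [0,0,0,8,0,0,50],
  [0,0,0,5,0,0,50],
  [0,0,0,1,0,0,50],
  [0,0,0,0,0,0,50],
])

```text
time: 7.52
ee_pos: [0.4265, 0.2308, 0.0286]
tcp_rot: [-148.4, 90.0, -58.5]
wrist_force: [-8.2, -5.5, 16.6]
opening: 0.0539
```

```bash
python3 snap.py w5 243,310,50; python3 -c "
from h import *
plan([.4275,.2305,.0288],90)"
```

```text
t 7.625 tcp [0.4265 0.2308 0.0286] F [-8.3 -5.2 16.9] op 0.0541 q [ 28.  -3. -20.  72.  -0.  28.]
turn [-0.05 -0.02  0.01] shift(now) [-0.2 -1.  -0.3] shift(after turn) [-0.2 -1.  -0.3]
```

View pics/w5c.png

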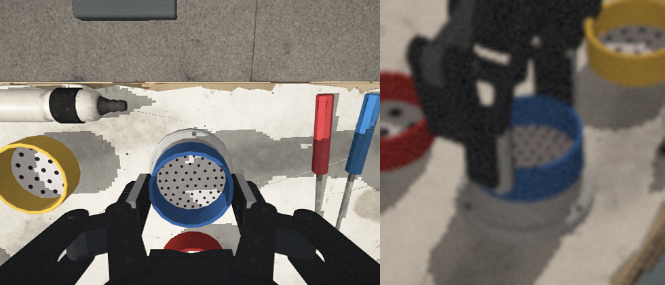

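Emit:
carry_out([
  [0,0,0,0,0,0,100],
  [0,0,0,0,0,0,100],
  [0,0,0,0,0,0,100],
  [0,0,0,-20,0,0,100],
  [0,0,0,-50,0,0,100],
  [0,0,0,0,0,0,100],
  [0,0,0,0,0,0,100],
])

```text
time: 8.5
ee_pos: [0.4266, 0.2311, 0.0968]
tcp_rot: [117.1, 90.0, -152.9]
wrist_force: [-0.8, 0.1, -0.1]
opening: 0.0858
```

```bash
python3 snap.py w6 243,310,50; python3 -c "
from h import *
plan([.4255,.1155,.1],90)"
sed -i 's/^loc=.*/&\nif len(sys.argv)>4: loc={k:tuple(map(float,sys.argv[4].split(","))) for k in loc}/' sil3.py; python3 sil3.py w6 blue .042 .427,.2305;python3 sil3.py w6 yellow
```

```text
t 8.6 tcp [0.4261 0.2308 0.096 ] F [ 0.2  0.1 -0.7] op 0.0857 q [ 28.  -4. -14.  80.  -0.  28.]
turn [-0.04 -0.05 -0.09] shift(now) [  -3.9    0.5 -115.3] shift(after turn) [  -4.     0.6 -115.3]
blue all [0.4265 0.2311 0.0391] 0.007
    w6 [0.4258 0.2312] 0.027
yellow all [0.426  0.1139 0.0239] 0.009
    w6 [0.425  0.1158] 0.028
```

View pics/w6.png

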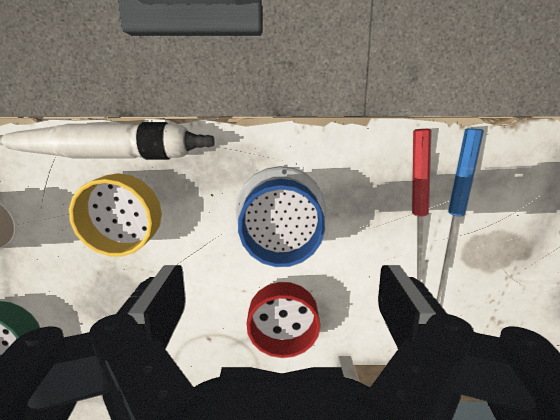

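View pics/w6c.png

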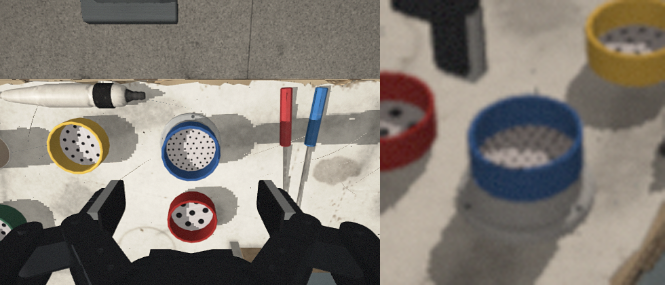

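Emit:
carry_out([
  [0,0,0,0,0.5,-38.4,100],
  [0,0,0,0,0,-38.4,100],
  [0,0,0,0,0,-38.4,100],
  [0,0,0,35,0,0,100],
  [0,0,0,30,0,0,100],
  [0,0,0,15,0,0,100],
  [0,0,0,3,0,0,100],
  [0,0,0,0,0,0,50],
  [0,0,0,0,0,0,50],
  [0,0,0,0,0,0,50],
  [0,0,0,0,0,0,50],
  [0,0,0,0,0,0,50],
])

```text
time: 10.1
ee_pos: [0.4269, 0.1162, 0.0156]
tcp_rot: [-71.6, 89.9, 18.4]
wrist_force: [-1.0, 0.7, 6.4]
opening: 0.0531
```

```bash
python3 snap.py w7 283,260,50; python3 -c "
from h import *
plan([.4263,.2311,.10],90)"
```

```text
t 10.2 tcp [0.4269 0.1163 0.0156] F [0.  0.3 6.7] op 0.0531 q [ 15.  -8. -27.  71.   0.  15.]
turn [-0.03  0.04  0.12] shift(now) [-84.3   0.5 114.9] shift(after turn) [-84.4   0.6 114.8]
```

View pics/w7c.png

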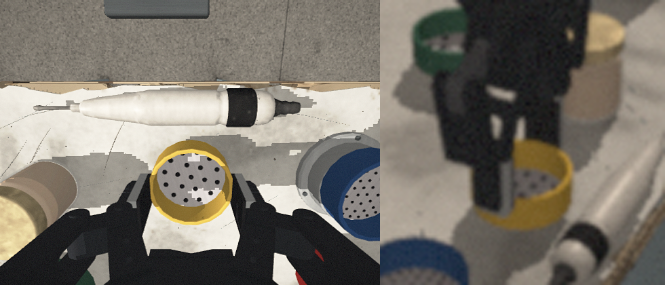

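Emit:
carry_out([
  [0,0,0,-20,0,0,50],
  [0,0,0,-50,0,0,50],
  [0,0,0,-14,0.3,38.3,50],
  [0,0,0,0,0.3,38.3,50],
  [0,0,0,10,0,38.3,50],
  [0,0,0,18,0,0,50],
  [0,0,0,0,0,0,50],
  [0,0,0,0,0,0,50],
])

```text
time: 11.2
ee_pos: [0.4257, 0.2301, 0.0707]
tcp_rot: [-111.9, 90.0, -22.0]
wrist_force: [0.2, -0.3, -0.9]
opening: 0.0531
```

```bash
python3 snap.py w8 243,300,50; python3 -c "
from h import *
plan([.4265,.2310,.0506],90)"
```

```text
t 11.3 tcp [0.426  0.2303 0.0711] F [0.4 1.1 0.2] op 0.053 q [ 28.  -4. -17.  77.  -0.  29.]
turn [-0.11  0.03  0.06] shift(now) [20.5 -0.5  0.7] shift(after turn) [20.5 -0.5  0.7]
```

View pics/w8c.png

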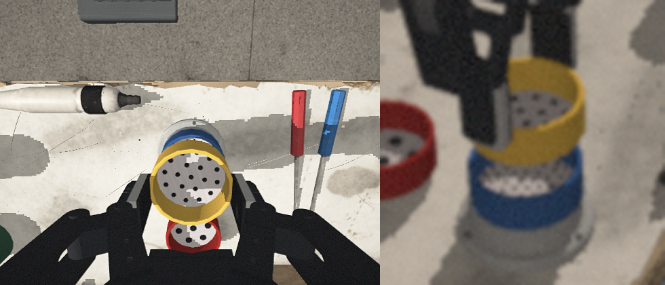

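Emit:
carry_out([
  [0,0,0,8,0,0.7,50],
  [0,0,0,7,0,0,50],
  [0,0,0,4,0,0,50],
  [0,0,0,1.5,0,0,50],
  [0,0,0,0,0,0,50],
  [0,0,0,0,0,0,50],
])

```text
time: 12.05
ee_pos: [0.4255, 0.2314, 0.0505]
tcp_rot: [-100.7, 90.0, -10.8]
wrist_force: [-3.4, -2.2, 7.7]
opening: 0.053
```

```bash
python3 snap.py w9 243,300,50; python3 -c "
from h import *
plan([.4265,.2310,.0506],90)"
```

```text
t 12.15 tcp [0.4255 0.2314 0.0505] F [-3.8 -2.8  8.3] op 0.0531 q [ 29.  -4. -19.  75.  -0.  29.]
turn [-0.04 -0.    0.01] shift(now) [-0.1 -1.  -0.4] shift(after turn) [-0.1 -1.  -0.4]
```

View pics/w9c.png

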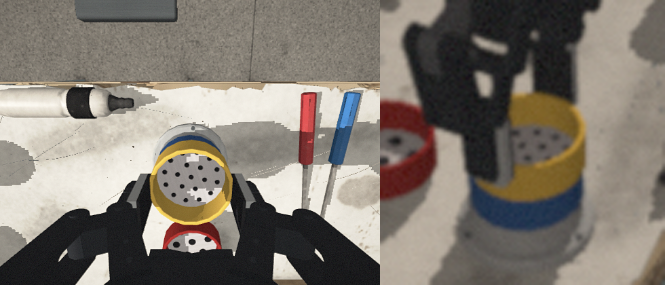

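Emit:
carry_out([
  [0,0,0,0,0,0,100],
  [0,0,0,0,0,0,100],
  [0,0,0,0,0,0,100],
  [0,0,0,-20,0,0,100],
  [0,0,0,-50,0,0,100],
  [0,0,0,0,-42.5,0,100],
  [0,0,0,0,-42.5,1,100],
  [0,0,0,0,0,0,100],
  [0,0,0,0,0,0,100],
])

```text
time: 13.28
ee_pos: [0.5101, 0.2323, 0.1193]
tcp_rot: [110.9, 89.9, -159.2]
wrist_force: [0.0, -0.0, 1.1]
opening: 0.0857
```

```bash
python3 snap.py w10 243,300,50; python3 -c "
from h import *
plan([.5113,.2324,.013],90)";python3 sil3.py w10 yellow .062 .4262,.2312;python3 sil3.py w10 red
```

```text
t 13.375 tcp [0.5098 0.2325 0.1199] F [ 0.7  0.2 -0.9] op 0.0855 q [25.  6. -2. 83.  0. 25.]
turn [-0.02 -0.   -0.02] shift(now) [ 1.069e+02 -1.500e+00 -1.000e-01] shift(after turn) [ 1.069e+02 -1.500e+00 -1.000e-01]
yellow all [0.4239 0.2317 0.0601] 0.008
    w10 [0.4241 0.2316] 0.019
red all [0.512  0.2326 0.0244] 0.011
    w10 [0.5111 0.2326] 0.022
```

View pics/w10c.png

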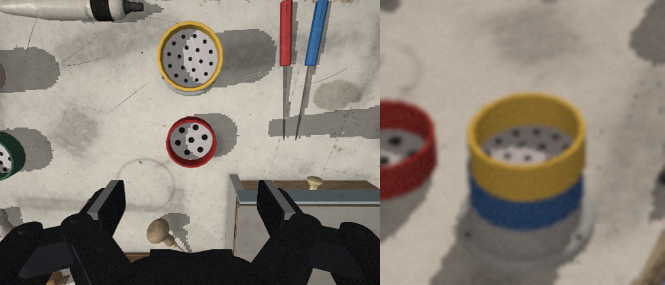

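Run:
```python
from h import *
T=P(vision.calibration("top"));S=P(vision.calibration("side"))
print(tri([(*T,np.array([158,167])),(*S,np.array([144,291]))]))
```

```text
(array([0.55747965, 0.27632906, 0.05370518]), np.float64(0.13320499767866067))
```

View pics/w10.png

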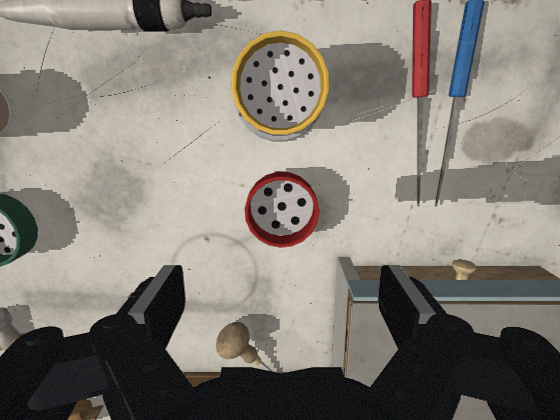

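Emit:
carry_out([
  [0,0,0,45,-1.5,0,100],
  [0,0,0,35,0,0,100],
  [0,0,0,20,0,0,100],
  [0,0,0,6,0,0,100],
  [0,0,0,0,0,0,100],
  [0,0,0,0,0,0,50],
  [0,0,0,0,0,0,50],
  [0,0,0,0,0,0,50],
  [0,0,0,0,0,0,50],
  [0,0,0,0,0,0,50],
])

```text
time: 14.62
ee_pos: [0.5128, 0.2328, 0.0155]
tcp_rot: [-63.3, 89.9, 26.7]
wrist_force: [-3.1, 0.0, 8.0]
opening: 0.0543
```

```bash
python3 snap.py w11 195,290,50; python3 -c "
from h import *
plan([.4255,.2314,.13],90)"
```

```text
t 14.725 tcp [0.5127 0.2328 0.0155] F [-2.  -1.1  7.5] op 0.054 q [ 24.   8. -11.  71.   0.  24.]
turn [-0.04  0.05  0.11] shift(now) [-114.7   87.    -1.3] shift(after turn) [-114.5   87.2   -1.4]
```

View pics/w11c.png

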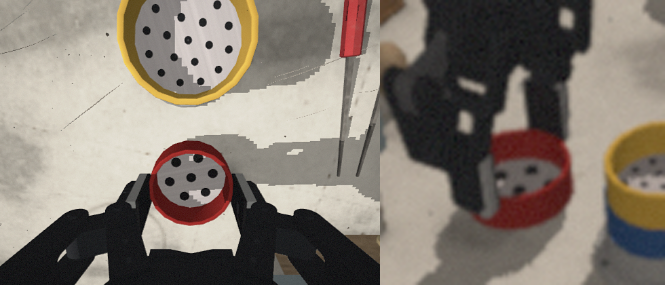

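Emit:
carry_out([
  [0,0,0,-20,0,0,50],
  [0,0,0,-45,0,0,50],
  [0,0,0,-45,0,0,50],
  [0,0,0,0,43.5,-1,50],
  [0,0,0,0,43.5,-0.5,50],
  [0,0,0,35,0,0,50],
  [0,0,0,0,0,0,50],
  [0,0,0,0,0,0,50],
])

```text
time: 15.72
ee_pos: [0.4256, 0.2312, 0.0899]
tcp_rot: [-62.3, 90.0, 27.7]
wrist_force: [-0.2, 0.4, -0.4]
opening: 0.0543
```

```bash
python3 snap.py w12 243,290,50; python3 -c "
from h import *
plan([.4255,.2314,.0705],90)"
```

```text
t 15.825 tcp [0.4259 0.2313 0.0901] F [-0.4  0.3 -0.3] op 0.054 q [ 29.  -4. -15.  79.   0.  29.]
turn [-0.06  0.04  0.07] shift(now) [19.6  0.5  0.1] shift(after turn) [19.6  0.4  0.1]
```

View pics/w12c.png

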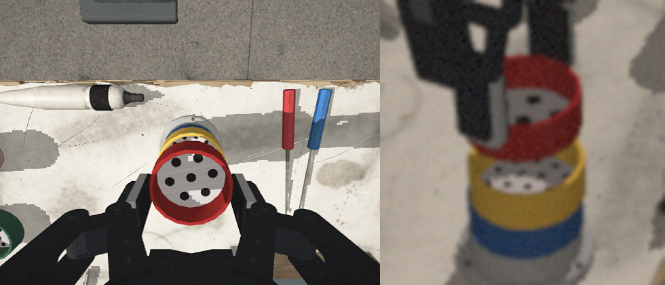

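Emit:
carry_out([
  [0,0,0,8,0.4,0,50],
  [0,0,0,7,0,0,50],
  [0,0,0,4,0,0,50],
  [0,0,0,1,0,0,50],
  [0,0,0,0,0,0,50],
  [0,0,0,0,0,0,50],
])

```text
time: 16.58
ee_pos: [0.4248, 0.231, 0.0703]
tcp_rot: [-74.4, 89.9, 15.6]
wrist_force: [-5.5, -3.7, 13.7]
opening: 0.0536
```

```bash
python3 snap.py w13 243,290,50; python3 -c "
from h import *
plan([.4255,.2314,.0705],90)"
```

```text
t 16.675 tcp [0.4248 0.231  0.0703] F [-5.1 -2.7 15.6] op 0.0541 q [ 29.  -4. -17.  77.  -0.  29.]
turn [-0.05  0.02  0.06] shift(now) [-0.2 -0.7  0.4] shift(after turn) [-0.2 -0.7  0.4]
```

View pics/w13c.png

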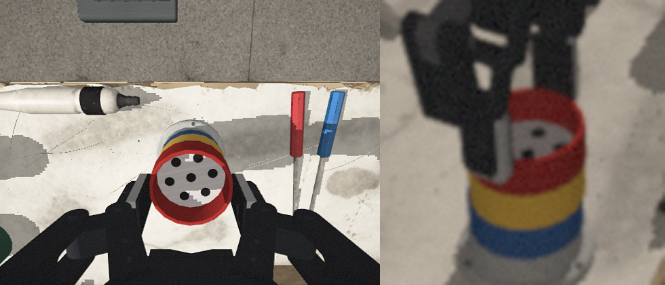

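Emit:
carry_out([
  [0,0,0,0,0,0,100],
  [0,0,0,0,0,0,100],
  [0,0,0,0,0,0,100],
  [0,0,0,-20,0,0,100],
  [0,0,0,-60,0,0,100],
  [0,0,0,-20,0,-50,100],
  [0,0,0,0,0,0,100],
  [0,0,0,0,0,0,100],
])

```text
time: 17.68
ee_pos: [0.4246, 0.181, 0.1683]
tcp_rot: [75.5, 90.0, 165.4]
wrist_force: [-0.1, -0.1, -0.7]
opening: 0.0853
```

```bash
python3 snap.py w14 243,290,50; python3 -c "
from h import *
plan([.46,-.16,.19],81.6)";python3 sil3.py w14 red .082 .4255,.2310
```

```text
t 17.775 tcp [0.4243 0.1814 0.1679] F [-1.   0.7  0.1] op 0.0855 q [ 23.  -8. -10.  88.   0.  23.]
turn [ 8.39 -0.03 -0.07] shift(now) [ -22.   -35.7 -341.4] shift(after turn) [ -22.1  -85.2 -332.5]
red all [0.4243 0.2317 0.0789] 0.01
    w14 [0.4232 0.2311] 0.027
```

View pics/w14c.png

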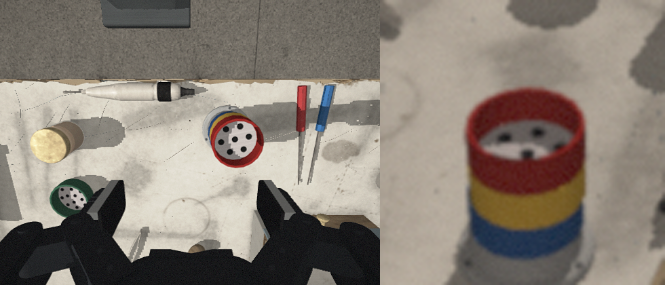

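Emit:
carry_out([
  [0,0,0,-3,-5,-49,100],
  [0,0,0,-3,-5,-49,100],
  [0,0,0,-3,-5,-49,100],
  [0,0,0,-3,-5,-49,60],
  [0,0,0,-3,-5,-49,60],
  [0,0,0,-3,-5,-49,60],
  [0,0,0,-3,-5,-49,60],
  [8.4,0,0,0,0,0,60],
  [0,0,0,0,0,0,60],
  [0,0,0,0,0,0,60],
])

```text
time: 19.02
ee_pos: [0.4595, -0.1612, 0.1893]
tcp_rot: [72.2, 90.0, 154.0]
wrist_force: [-0.2, 0.0, -0.1]
opening: 0.0515
```

```bash
python3 snap.py w15; python3 -c "
from h import *
plan([.479,-.165,.19],81.6)
K=np.array(vision.calibration('wrist')['camera_matrix']);print(proj(K,np.load('pics/w15.npy'),[[.479,-.165,.048],[.4576,-.1361,.04]]))"
```

```text
t 19.075 tcp [ 0.4595 -0.1612  0.1895] F [ 0.2  0.2 -0.2] op 0.0509 q [-19.  -4.  -4.  90.   0. -11.]
turn [ 0.17  0.01 -0.03] shift(now) [ -0.5 -19.9  -0.9] shift(after turn) [ -0.5 -19.9  -0.9]
[[279.96230034 215.79154419]
 [308.35057451 186.33264564]]
```

View pics/w15.png

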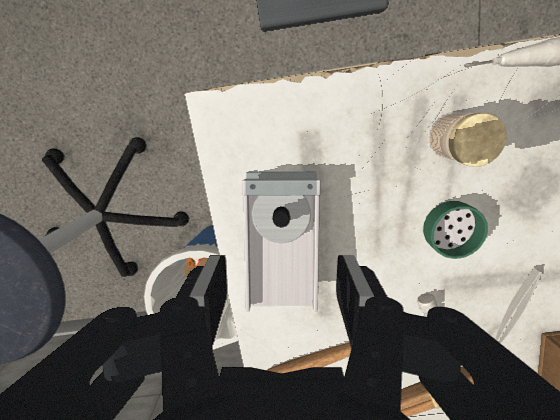

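Emit:
carry_out([
  [0,0,0,30,-10,-0.5,60],
  [0,0,0,30,-10,-0.5,60],
  [0,0,0,0,0,0,60],
  [0,0,0,0,0,0,60],
])

```text
time: 19.58
ee_pos: [0.4791, -0.1656, 0.131]
tcp_rot: [-100.1, 90.0, -18.5]
wrist_force: [0.4, 0.3, 0.5]
opening: 0.0516
```

```bash
python3 snap.py w16; python3 -c "
from h import *
plan([.479,-.165,.12],81.6)
for n,(a,b,c,d) in dict(w15=(235,325,160,260),w16=(210,350,140,265)).items():
  im=cv2.imread(f'pics/{n}.png');cv2.imwrite(f'pics/{n}z.png',cv2.resize(im[c:d,a:b],None,fx=5,fy=5,interpolation=cv2.INTER_CUBIC))"
```

```text
t 19.625 tcp [ 0.4793 -0.1658  0.1313] F [0.3 0.4 0.6] op 0.0511 q [-19.  -2.  -8.  84.   0. -11.]
turn [ 0.02 -0.02  0.09] shift(now) [11.3  0.5  0.7] shift(after turn) [11.3  0.4  0.7]
```

View pics/w16.png

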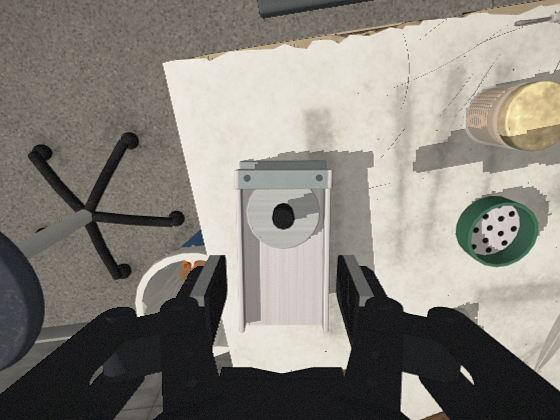

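View pics/w15z.png

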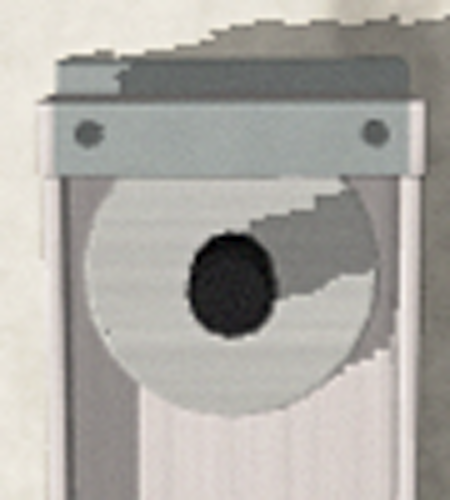

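View pics/w16z.png

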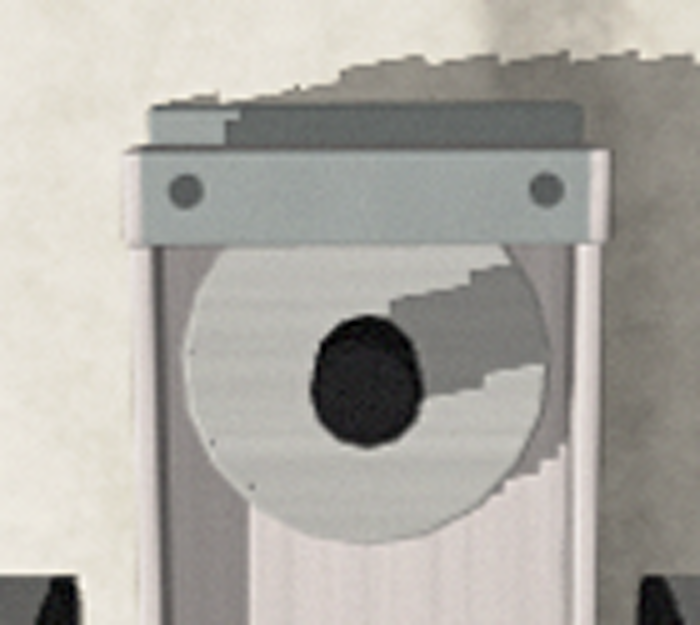

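```bash
cat > lid.py <<'E'
from h import *
K=np.array(vision.calibration("wrist")["camera_matrix"]);E={n:np.load(f"pics/{n}.npy") for n in("w15","w16")}
f=lambda n,u,v:np.array([{"w15":235,"w16":210}[n]+u/5-.4,{"w15":160,"w16":140}[n]+v/5-.4])
T=P(vision.calibration("top"));S=P(vision.calibration("side"))
T2=lambda u,v:np.array([350+u/6-.4,130+v/6-.4]);S2=lambda u,v:np.array([265+u/8-.4,155+v/8-.4])
A=[(K,E["w15"],f("w15",376,133)),(K,E["w16"],f("w16",546,189))]
B=[(K,E["w15"],f("w15",89,133)),(K,E["w16"],f("w16",186,191))]
L,e=tri(A);R,e2=tri(B);print("screws wrist",L.round(4),R.round(4),e,e2)
L,e=tri(A+[(*T,T2(132,428)),(*S,S2(490,278))]);R,e2=tri(B+[(*T,T2(290,437)),(*S,S2(597,200))]);print("screws all",L.round(4),R.round(4),e,e2)
d=L-R;print("yaw",np.degrees(np.arctan2(-d[0],d[1])),np.linalg.norm(d))
k,e=tri([(K,E["w15"],f("w15",232,285)),(K,E["w16"],f("w16",367,381))]);print("knob wrist",k.round(4),e)
k,e=tri([(K,E["w15"],f("w15",232,285)),(K,E["w16"],f("w16",367,381)),(*T,T2(216,352)),(*S,S2(456,187))]);print("knob all",k.round(4),e)
# disc top-edge fit
yaw=np.radians(-8.4);ex=np.array([np.cos(yaw)*np.cos(np.radians(8)),np.sin(yaw)*np.cos(np.radians(8)),np.sin(np.radians(8))]);ey=np.array([-np.sin(yaw),np.cos(yaw),0]);ez=np.cross(ex,ey)
pts={"w15":[(85,270),(232,415),(378,270),(130,375),(330,375)],"w16":[(184,355),(366,544),(548,355),(245,495),(490,495)]}
a=np.linspace(0,2*np.pi,720)
def res(p,ns):
    c=p;q=c+.028*(np.outer(np.cos(a),ex)+np.outer(np.sin(a),ey));r=[]
    for n in ns:
        u=proj(K,E[n],q);u0=proj(K,E[n],c)[0]
        for t in pts[n]:
            o=f(n,*t);ang=np.unwrap(np.arctan2(*(u-u0).T[::-1]));
            i=np.argmin(np.abs(np.angle(np.exp(1j*(ang-np.arctan2(*(o-u0)[::-1]))))));r.append(np.hypot(*(u[i]-u0))-np.hypot(*(o-u0)))
    return np.array(r)
s=least_squares(res,[.479,-.165,.03],args=(["w15","w16"],),diff_step=1e-4);print("disc top centre",s.x.round(4),s.fun.round(1),"-> knob pt",(s.x+.011*ez).round(4))
for z in(.030,.033,.036):
    s=least_squares(lambda p:res(np.r_[p,z],["w15","w16"]),[.479,-.165],diff_step=1e-4);print(z,s.x.round(4),np.abs(s.fun).mean().round(2))
E
python3 lid.py
```

```text
screws wrist [ 0.4592 -0.1345  0.0331] [ 0.4509 -0.1864  0.0374] 0.10599961016919224 0.09415225362536717
screws all [ 0.4577 -0.135   0.0395] [ 0.4505 -0.1863  0.0389] 0.47249320858418287 0.4864471870358784
yaw -7.941035823026451 0.05172895021230922
knob wrist [ 0.4828 -0.1646  0.0394] 0.0032217103041887185
knob all [ 0.4802 -0.1643  0.0464] 0.647893838792271
disc top centre [ 0.4834 -0.1648  0.0301] [ 0.   0.   0.  -0.   0.4 -0.1 -0.4 -0.   0.3 -0.1] -> knob pt [ 0.4819 -0.1646  0.041 ]
0.03 [ 0.4834 -0.1648] 0.13
0.033 [ 0.4821 -0.1646] 0.28
0.036 [ 0.4807 -0.1644] 0.46
```

```bash
cat > ax.py <<'E'
from h import *
yaw=np.radians(-8.2);c,s=np.cos(np.radians(8)),np.sin(np.radians(8))
ex=np.array([np.cos(yaw)*c,np.sin(yaw)*c,s]);ey=np.array([-np.sin(yaw),np.cos(yaw),0]);ez=np.cross(ex,ey)
Rl=np.c_[-ez,-ex,ey];Kn=np.array([.4808,-.1645,.0455]);G=Kn-.006*ez
E
python3 -c "
from ax import *
print(G,ez,np.linalg.det(Rl));plan(G+.05*ez,0,R=Rl)"
```

```text
[ 0.4816265  -0.1646191   0.03955839] [-0.13775023  0.01985011  0.99026807] 1.0000000000000002
t 19.625 tcp [ 0.4793 -0.1658  0.1313] F [0.3 0.4 0.6] op 0.0511 q [-19.  -2.  -8.  84.   0. -11.]
turn [-0.18 -0.03 -7.91] shift(now) [42.2  4.9  1.5] shift(after turn) [41.2 10.7  1.5]
```

Emit:
carry_out([
  [0,0,-8,0,0,0,50],
  [0,0,0,21,5,0.8,50],
  [0,0,0,20,5.5,0.7,50],
  [0,0,0,0,0,0,50],
  [0,0,0,0,0,0,50],
])

```text
time: 20.25
ee_pos: [0.4753, -0.164, 0.0894]
tcp_rot: [-90.2, 81.9, -8.6]
wrist_force: [0.1, 1.0, 1.0]
opening: 0.0426
```

```bash
python3 snap.py w17 320,175,40; python3 -c "
from ax import *
plan(G,0,R=Rl)
K=np.array(vision.calibration('wrist')['camera_matrix']);print(proj(K,np.load('pics/w17.npy'),[Kn,Kn+.011*ez]))"
```

```text
t 20.35 tcp [ 0.4754 -0.164   0.0892] F [-0.6 -0.4  0.2] op 0.0428 q [-20. -10. -21.  72.   2. -11.]
turn [-0.23 -0.05  0.1 ] shift(now) [50.   0.8  0.3] shift(after turn) [50.   0.7  0.3]
[[281.35741927 234.25602058]
 [281.33625467 241.41321849]]
```

View pics/w17.png

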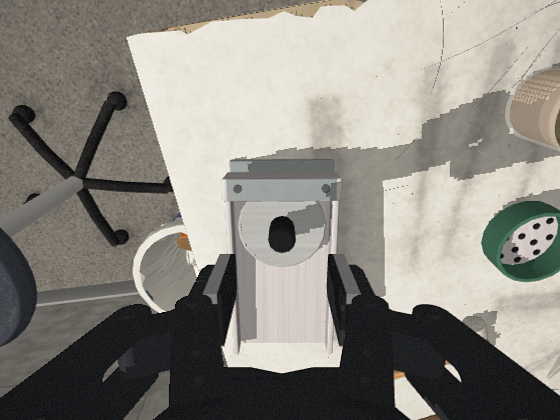

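View pics/w17c.png

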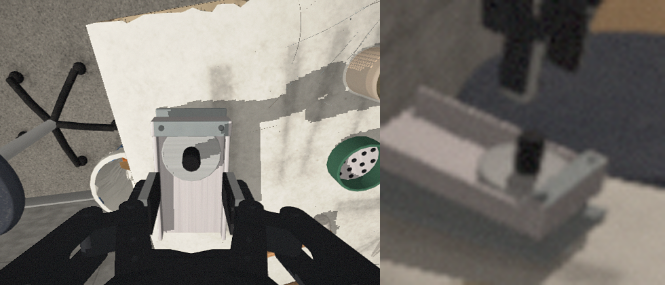

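Emit:
carry_out([
  [0,0,0,20,0.8,0.3,40],
  [0,0,0,18,0,0,40],
  [0,0,0,9,0,0,40],
  [0,0,0,2,0,0,40],
  [0,0,0,0,0,0,40],
])

```text
time: 20.98
ee_pos: [0.4808, -0.1644, 0.0394]
tcp_rot: [-90.0, 82.0, -8.5]
wrist_force: [0.1, -0.0, -0.1]
opening: 0.034
```

```bash
python3 snap.py w18 320,175,30; python3 -c "
from ax import *
plan(G,0,R=Rl)"
```

```text
t 21.075 tcp [ 0.4809 -0.1645  0.0397] F [ 1.  -0.2 -0.4] op 0.0342 q [-20.  -8. -24.  66.   2. -11.]
turn [-0.24 -0.04  0.05] shift(now) [ 0.2 -0.7 -0. ] shift(after turn) [ 0.2 -0.7 -0. ]
```

View pics/w18c.png

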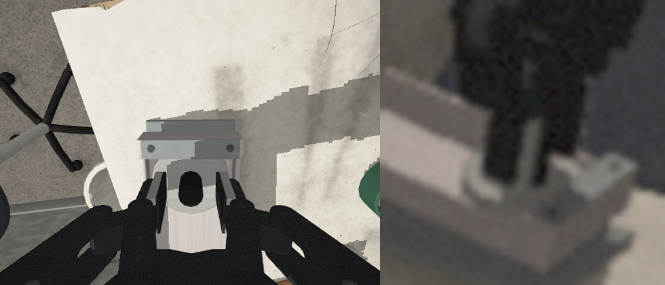

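View pics/w18.png

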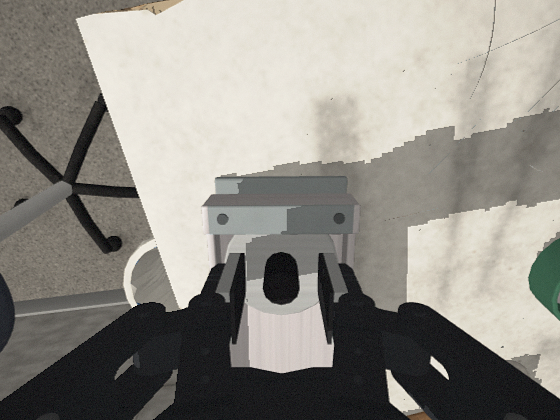

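Emit:
carry_out([
  [0,0,0,0,0,0,10],
  [0,0,0,0,0,0,10],
  [0,0,0,0,0,0,10],
  [0,0,0,0,0,0,10],
  [0,0,0,0,0,0,10],
], squeeze=40)

```text
time: 21.7
ee_pos: [0.4809, -0.1645, 0.0397]
tcp_rot: [-90.1, 81.9, -8.5]
wrist_force: [-1.9, 1.5, 5.9]
opening: 0.0143
```

```bash
python3 -c "
from ax import *
plan(G+.027*ex,0,R=Rl)"
```

```text
t 21.7 tcp [ 0.4809 -0.1645  0.0397] F [-1.9  1.5  5.9] op 0.0143 q [-20.  -8. -24.  66.   2. -11.]
turn [-0.24 -0.05  0.05] shift(now) [  0.3 -27.7   0.1] shift(after turn) [  0.3 -27.7  -0. ]
```

Emit:
carry_out([
  [0,0,0,0,-4,0,10],
  [0,0,0,0,-6,0,10],
  [0,0,0,0,-6,0,10],
  [0,0,0,0,-6,0,10],
  [0,0,0,0,-5,0,10],
  [0,0,0,0,0,0,10],
  [0,0,0,0,0,0,10],
])

```text
time: 22.58
ee_pos: [0.5074, -0.1684, 0.0434]
tcp_rot: [-90.1, 81.9, -8.5]
wrist_force: [-1.7, 0.0, 6.6]
opening: 0.014
```

```bash
python3 snap.py w19 320,175,30; python3 -c "
from ax import *
plan(G+.027*ex,0,R=Rl)"
```

```text
t 22.675 tcp [ 0.5074 -0.1684  0.0435] F [-1.2  0.4  5.1] op 0.0143 q [-19.  -4. -21.  66.   1. -11.]
turn [-0.24 -0.05  0.06] shift(now) [ 0.2 -0.6  0.1] shift(after turn) [ 0.2 -0.6  0.1]
```

View pics/w19.png

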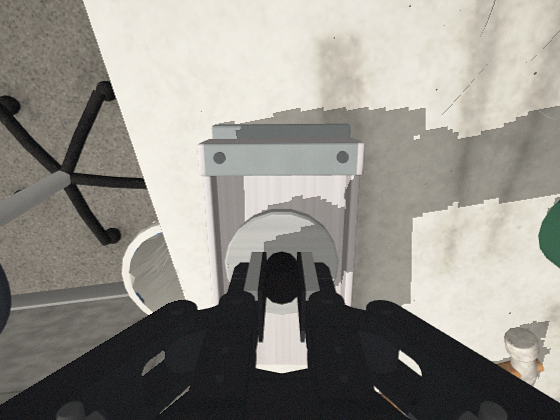

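Emit:
carry_out([
  [0,0,0,-10,0,0,10],
  [0,0,0,-30,0,0,10],
  [0,0,0,-45,0,0,10],
  [0,0,4,-45,0,0,10],
  [0,0,4,0,0,0,10],
  [0,0,0,0,0,0,10],
  [0,0,0,0,0,0,10],
])

```text
time: 23.55
ee_pos: [0.4888, -0.1655, 0.1709]
tcp_rot: [45.0, 90.0, 126.5]
wrist_force: [-0.2, 0.0, -2.4]
opening: 0.0142
```

```bash
python3 snap.py w20 ; python3 -c "
from ax import *
plan([.4245,.2313,.16],81.8)"
```

```text
t 23.6 tcp [ 0.4887 -0.1655  0.171 ] F [ 0.9  0.2 -0.2] op 0.0142 q [-19.  -0.  -2.  88.   0. -10.]
turn [-0.24  0.01 -0.01] shift(now) [ 11.1 121.8 383. ] shift(after turn) [ 11.  120.1 383.6]
```

View pics/w20.png

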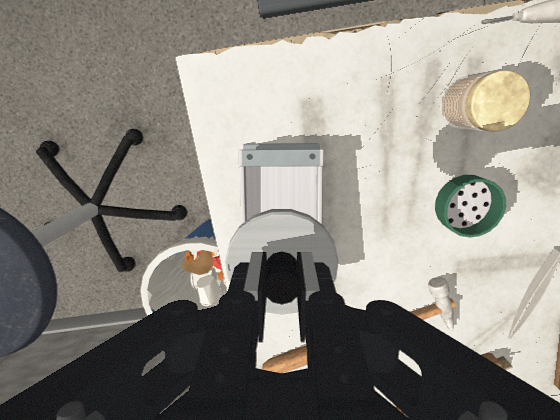

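Emit:
carry_out([
  [0,0,0,0,15.2,47.9,10],
  [0,0,0,0,15.2,47.9,10],
  [0,0,0,0,15.2,47.9,10],
  [0,0,0,0,15.2,47.9,10],
  [0,0,0,0,15.2,47.9,10],
  [0,0,0,5,15.2,47.9,10],
  [0,0,0,10,15.2,47.9,10],
  [0,0,0,20,15.2,47.9,10],
  [0,0,0,15,0,0,10],
  [0,0,0,0,0,0,10],
  [0,0,0,0,0,0,10],
])

```text
time: 24.98
ee_pos: [0.4255, 0.2304, 0.1223]
tcp_rot: [-58.7, 89.9, 22.8]
wrist_force: [0.5, -0.1, 0.2]
opening: 0.0141
```

```bash
python3 snap.py w21 243,275,50; python3 -c "
from ax import *
plan([.4245,.2313,.093],81.8)"
```

```text
t 25.075 tcp [0.4257 0.2305 0.1225] F [-0.7  0.2 -0.8] op 0.0143 q [ 28.  -5. -12.  83.  -0.  37.]
turn [-0.34  0.05  0.07] shift(now) [29.5  1.4  0.5] shift(after turn) [29.5  1.3  0.6]
```

View pics/w21c.png

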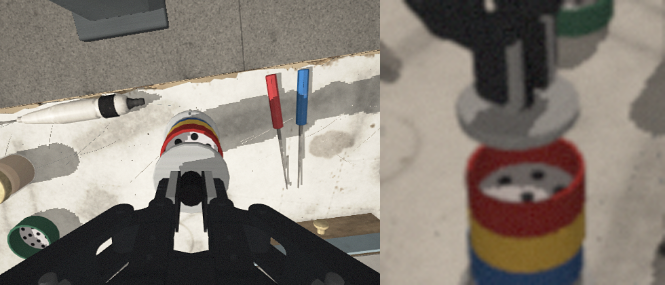

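View pics/w21.png

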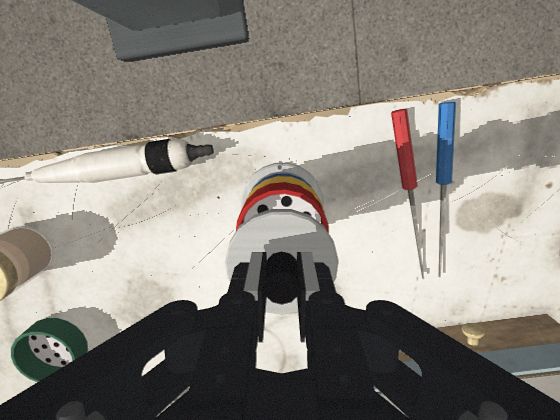

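Run:
```python
from ax import *
S=P(vision.calibration("side"))
o=sensors.get_obs();t=o["ee_pos"]
uz=lambda p:[(p[0]-193)*2.85,(p[1]-225)*2.85]
for n,p in dict(tow=(.4245,.2313,.082),towb=(.4265,.231,.042),lidtop=(t[0],t[1],t[2]+.006-.011),dx=(t[0]+.002,t[1],t[2]-.005),dy=(t[0],t[1]+.002,t[2]-.005)).items(): print(n,np.round(uz(proj(*S,p)[0]),1))
```

```text
tow [140.9 165.9]
towb [141.7 230.4]
lidtop [135.5 102.1]
dx [131.7 100.9]
dy [133.2 104.4]
```

Emit:
carry_out([
  [0,0,0,10,2.2,0.2,10],
  [0,0,0,8,0,0,10],
  [0,0,0,5,0,0,10],
  [0,0,0,3,0,0,10],
  [0,0,0,2,0,0,10],
  [0,0,0,0,0,0,10],
])

```text
time: 25.82
ee_pos: [0.423, 0.2318, 0.0935]
tcp_rot: [118.8, 90.0, -159.7]
wrist_force: [-0.5, 0.3, -0.5]
opening: 0.0141
```

```bash
python3 snap.py w22 243,275,50; python3 -c "
from ax import *
plan([.424,.2313,.093],81.8)"
```

```text
t 25.925 tcp [0.4231 0.2319 0.0938] F [ 0.2  0.5 -1.2] op 0.0144 q [ 29.  -5. -15.  80.   0.  37.]
turn [-0.24  0.01  0.02] shift(now) [ 0.8 -1.  -0.4] shift(after turn) [ 0.8 -1.  -0.4]
```

View pics/w22c.png

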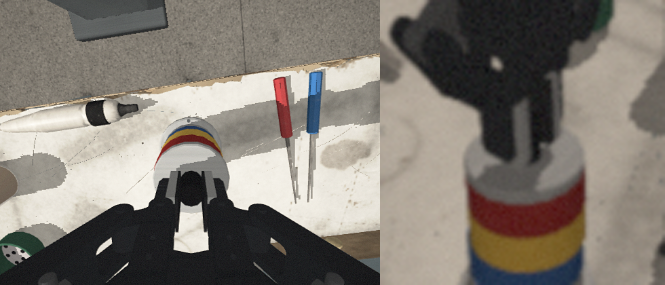

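Emit:
carry_out([
  [0,0,0,1,0,0,10],
  [0,0,0,1,0,0,10],
  [0,0,0,0,0,0,10],
  [0,0,0,0,0,0,10],
])

```text
time: 26.42
ee_pos: [0.4232, 0.2319, 0.0923]
tcp_rot: [-53.9, 89.9, 27.7]
wrist_force: [-1.5, -1.1, 5.9]
opening: 0.0142
```

Emit:
carry_out([
  [0,0,0,0.8,0,0,10],
  [0,0,0,0,0,0,10],
  [0,0,0,0,0,0,40],
  [0,0,0,0,0,0,40],
  [0,0,0,0,0,0,40],
  [0,0,0,-20,0,0,40],
  [0,0,0,-50,0,0,40],
  [0,0,0,-50,0,-30,40],
  [0,0,0,0,0,-50,40],
  [0,0,0,0,0,0,40],
  [0,0,0,0,0,0,40],
])

```text
time: 27.8
ee_pos: [0.4113, 0.1527, 0.2106]
tcp_rot: [23.2, 90.0, 104.7]
wrist_force: [0.2, -0.3, 0.1]
opening: 0.0338
```

```bash
python3 snap.py w23 243,280,50
python3 - <<'E'
from ax import *
plan([.424,.2313,.093],81.8)
s=vision.camera("side");cv2.imwrite("pics/sF.png",cv2.resize(s[230:345,185:305,::-1],None,fx=5,fy=5,interpolation=cv2.INTER_CUBIC))
t=vision.camera("top");cv2.imwrite("pics/tF.png",t[:,:,::-1])
E
```

```text
t 27.9 tcp [0.4112 0.1532 0.2103] F [-0.1  0.   0.8] op 0.0345 q [ 20. -11.  -7.  93.   0.  29.]
turn [-0.21 -0.01 -0.04] shift(now) [117.3  -1.3  79.2] shift(after turn) [117.3  -1.5  79.1]
```

View pics/sF.png

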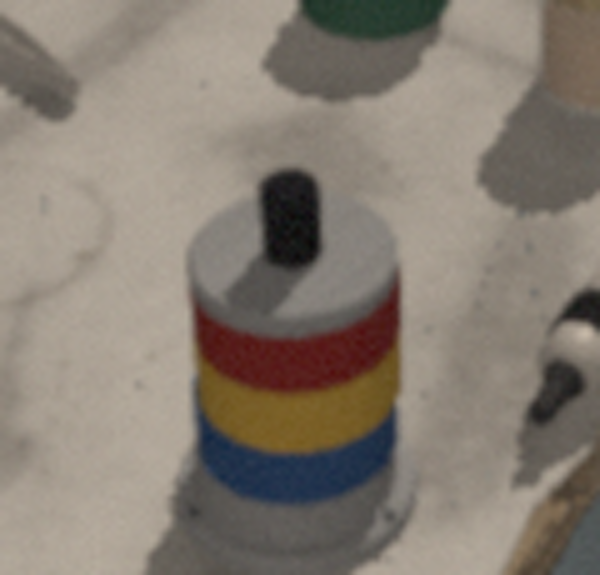

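View pics/w23.png

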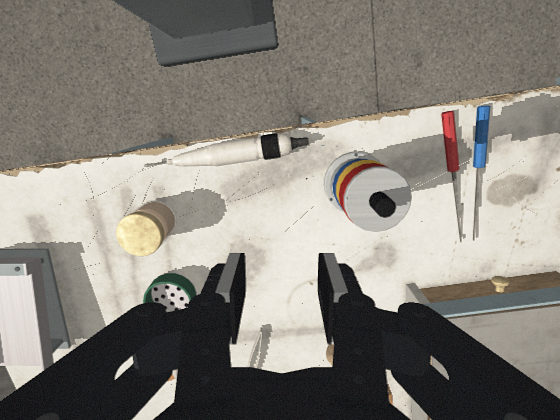

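View pics/tF.png

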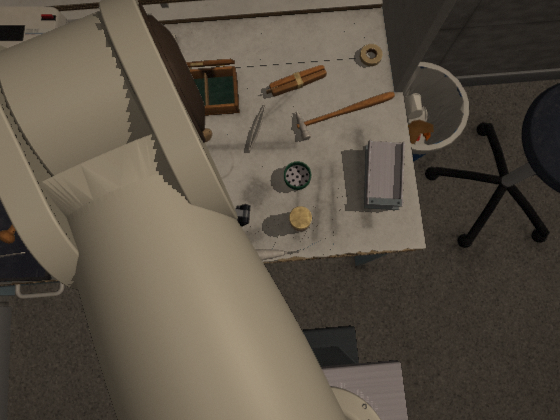

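Run:
```python
from ax import *
S=P(vision.calibration("side"));s=vision.camera("side")
im=cv2.resize(s[230:345,185:305,::-1],None,fx=5,fy=5,interpolation=cv2.INTER_CUBIC).copy()
def dr(x,y,z,r,c):
    q=(proj(*S,ring(x,y,z,r))-[185,230]+.5)*5-[-9,0]
    cv2.polylines(im,[q.round().astype(np.int32)],True,c,1)
x,y=.425,.2315
for z,c in((.022,(255,255,255)),(.042,(255,255,0)),(.062,(0,255,0)),(.082,(255,0,255)),(.088,(0,0,0))): dr(x,y,z,.028,c)
dr(x,y,.110,.008,(0,255,255))
cv2.imwrite("pics/sG.png",im)
```

```text
(no output)
```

View pics/sG.png

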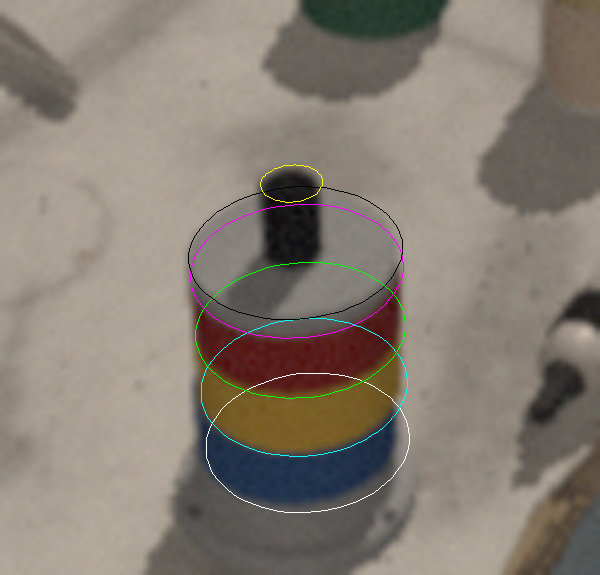

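```bash
python3 -c "
from workcell import job_done
print(job_done())"
```

```text
the job is handed in; nothing more can be done
None
```

The sieve tower is built on the pan in the required order: blue, yellow, red, then the lid. I handed the job in at about 28 s of robot time. To free the lid, I gripped its knob, slid it about 27 mm up the chute until its edge cleared the lip, and lifted it out.

**Seating:**
- **Sieves:** the grip height on reaching each seat matched the expected value within 0.3 mm.
- **Lid:** it made contact with the gripper at 92.3 mm, against 93 mm expected.
- **Final side view:** the bands look flush, and all edges lie within about 10 zoomed pixels of the model. They are offset in the same direction, with about ±1 mm of scatter between levels, so no level stands proud.

**Centring:** the wrist camera put the centres at (0.4258, 0.2312) for blue, (0.4241, 0.2316) for yellow and (0.4232, 0.2311) for red. These are within about 2 mm of each other. I did not measure the lid's centring separately after release.

**Rest of the scene:** the green sieve and the jar were still in place in the last top view. The arm was clear, at about 0.21 m height.

**Disagreements:** heights measured from the wrist camera came out 2–3 mm low throughout. The finger opening read about 2 mm less than the true widths. My measurements of the pan's position from different views differed by 2–4 mm, so I relied on the self-centring taper for that.

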